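# Pack the tea canisters and slide the chest shut

### The job

Slide the lid out through the open end of the wooden chest and lay it flat on the cork mat. Stand every tea canister that is out on the surface upright on the chest's floor; they only all fit side by side if well arranged, so work that out first. Then enter the lid in the grooves at the open end again and slide it fully home, leaving the other things on the surface where they are.

Things in the scene. Friction and masses are not known exactly. Their poses are not given: they have to be found in the camera images.
- chest: wooden storage chest, fixed, standing on the surface. Origin: centre of its underside; z up, y along its length. Outside 194 (x) x 264 (y) x 107 high, inside 166 (x) x 236 (y), walls 14, floor 8 thick. A canister standing in it reaches 82 mm above the underside. The lid slides in from the -y end towards +y until it stops; its centre is then 2 mm on the -y side of the origin, ends about flush.
- chest_mouth (a point): the chest's open end: the point between the groove mouths, 132 mm from the origin towards -y, 94.5 mm above the underside. The end wall here is only 85 high. Lid grooves in the inner faces of both long walls and the closed end: 8 mm deep, 88 to 101 mm above the underside, under a 6 mm lip, so the lid cannot go in from above. Axes as the chest's
- cork_mat: flat cork mat, 300 (x) x 220 (y) x 3 mm, fixed; origin under its centre. The place to lay the lid.
- lid_pull (a point): the chest's lid, a flat board 176 (x) x 256 (y) x 7 mm, the same either way round, the last 12 mm at each end only 167 wide; it starts in the grooves, slid back 15 to 70 mm. Amid its upper face a dark pull bar 60 mm along x, 14 thick along y, 24 high. Point: the middle of the bar, 19 mm above the board's underside. 0.15 to 0.31 kg, balanced at the bar.
- tin_large_mid (a point): green tea canister, 132 (x) x 66 (y) mm, body 54 high; a wooden knob on top, in the middle: a bar 12 mm thick along x, 26 long along y, 20 high (whole height 74). Point: its centre, 37 mm above its underside. The top does not come off; the lowest 7 mm of the body are set in by 3 mm all round. May be absent.
- tin_white_mid (a point): slim white tea canister, 88 (x) x 44 (y) mm, body 54 high; a wooden knob on top, in the middle: a bar 12 mm thick along x, 26 long along y, 20 high (whole height 74). Point: its centre, 37 mm above its underside. The top does not come off; the lowest 7 mm of the body are set in by 3 mm all round. May be absent.
- tin_orange_mid (a point): slim orange tea canister, 88 (x) x 44 (y) mm, body 54 high; a wooden knob on top, in the middle: a bar 12 mm thick along x, 26 long along y, 20 high (whole height 74). Point: its centre, 37 mm above its underside. The top does not come off; the lowest 7 mm of the body are set in by 3 mm all round. May be absent.
- tin_blue_mid (a point): blue tea canister, 88 (x) x 66 (y) mm, body 54 high; a wooden knob on top, in the middle: a bar 12 mm thick along x, 26 long along y, 20 high (whole height 74). Point: its centre, 37 mm above its underside. The top does not come off; the lowest 7 mm of the body are set in by 3 mm all round. May be absent.
- tin_yellow_mid (a point): yellow tea canister, 88 (x) x 66 (y) mm, body 54 high; a wooden knob on top, in the middle: a bar 12 mm thick along x, 26 long along y, 20 high (whole height 74). Point: its centre, 37 mm above its underside. The top does not come off; the lowest 7 mm of the body are set in by 3 mm all round. May be absent.
- tin_red_mid (a point): small red tea canister, 66 (x) x 44 (y) mm, body 54 high; a wooden knob on top, in the middle: a bar 12 mm thick along x, 26 long along y, 20 high (whole height 74). Point: its centre, 37 mm above its underside. The top does not come off; the lowest 7 mm of the body are set in by 3 mm all round. May be absent.
- tin_black_mid (a point): small black tea canister, 66 (x) x 44 (y) mm, body 54 high; a wooden knob on top, in the middle: a bar 12 mm thick along x, 26 long along y, 20 high (whole height 74). Point: its centre, 37 mm above its underside. The top does not come off; the lowest 7 mm of the body are set in by 3 mm all round. May be absent.
- saucer: white ceramic saucer, 124 mm across, 18 high; origin under its centre. Not part of the job.
- infuser: steel tea infuser ball, 45 mm, standing on the saucer; origin under its centre. Not part of the job.
- lunch_box: teal plastic lunch box snapped shut with side latches, 136 x 196 x 58 high; origin under its centre. Not part of the job.
- carafe: empty glass carafe, 92 mm across, 205 high; origin under its centre. Not part of the job.
- honey_dipper: wooden honey dipper lying down, about 190 long, 24 across; origin on the surface under its middle. Not part of the job.
- honey_jar: amber honey jar with brass lid, 72 mm across, 95 high; origin under its centre. Not part of the job.
- mug: blue mug, 80 mm across, 90 high; origin under its centre. Not part of the job.
There are look-alikes about, which are no part of the job. What is shaped like the part that bears tin_yellow_mid but pink or purple is not meant.

How it is judged:
On the way, in this order (a step that is already met when the one before it is completed fails the run):
1. the lid is out of the chest and lies flat on the cork mat (horizontal distance between lid_pull and cork_mat below 0.08 m and height (world z) of lid_pull below 0.03 m and angle between lid_pull's own z axis and vertical below 0.06 rad), for 0.2 s.
2. every canister present stands upright on the floor of the chest (x of tin_large_mid in the frame of chest between -0.083 and 0.083 m and y of tin_large_mid in the frame of chest between -0.118 and 0.118 m and z of tin_large_mid in the frame of chest between 0.039 and 0.052 m and angle between each of tin_large_mid, tin_white_mid, tin_orange_mid, tin_blue_mid, tin_yellow_mid, tin_red_mid, tin_black_mid's own z axis and vertical below 0.1 rad and x of tin_white_mid in the frame of chest between -0.083 and 0.083 m and y of tin_white_mid in the frame of chest between -0.118 and 0.118 m and z of tin_white_mid in the frame of chest between 0.039 and 0.052 m and x of tin_orange_mid in the frame of chest between -0.083 and 0.083 m and y of tin_orange_mid in the frame of chest between -0.118 and 0.118 m and z of tin_orange_mid in the frame of chest between 0.039 and 0.052 m and x of tin_blue_mid in the frame of chest between -0.083 and 0.083 m and y of tin_blue_mid in the frame of chest between -0.118 and 0.118 m and z of tin_blue_mid in the frame of chest between 0.039 and 0.052 m and x of tin_yellow_mid in the frame of chest between -0.083 and 0.083 m and y of tin_yellow_mid in the frame of chest between -0.118 and 0.118 m and z of tin_yellow_mid in the frame of chest between 0.039 and 0.052 m and x of tin_red_mid in the frame of chest between -0.083 and 0.083 m and y of tin_red_mid in the frame of chest between -0.118 and 0.118 m and z of tin_red_mid in the frame of chest between 0.039 and 0.052 m and x of tin_black_mid in the frame of chest between -0.083 and 0.083 m and y of tin_black_mid in the frame of chest between -0.118 and 0.118 m and z of tin_black_mid in the frame of chest between 0.039 and 0.052 m), for 0.2 s.
3. the lid has entered the grooves from the open end and is part-way along (z of lid_pull in the frame of chest between 0.102 and 0.116 m and x of lid_pull in the frame of chest between -0.009 and 0.009 m and y of lid_pull in the frame of chest between -0.245 and -0.06 m and angle between lid_pull's own z axis and vertical below 0.08 rad), for 0.05 s.
At the end, for the whole second after the job is handed in: Every canister present stands upright (0.1 rad) on the chest's floor inside the walls; the lid rests in the grooves fully home: centre within 8 mm of the chest's origin along (home is -2 mm), 9 across, pull's middle 102 to 116 mm above the chest's underside, at rest (all of step 2 and z of lid_pull in the frame of chest between 0.102 and 0.116 m and x of lid_pull in the frame of chest between -0.009 and 0.009 m and y of lid_pull in the frame of chest between -0.008 and 0.008 m and angle between the y axis of lid_pull and the y axis of chest, either way round below 0.06 rad and angle between lid_pull's own z axis and vertical below 0.06 rad and linear speed of lid below 0.02 m/s); the robot touches nothing.
It fails at once if a bystander (saucer, infuser, lunch box, carafe, honey dipper, honey jar, mug) is moved by more than 30 mm (distance of any of saucer, infuser, lunch_box, carafe, honey_dipper, honey_jar, mug from where it was at the start of the episode above 0.03 m).
Of tin_large, tin_white, tin_orange, tin_blue, tin_yellow, tin_red, tin_black only 5 to 7 are there at a start; the rules pass over those that are not, and their reading is None.
At some moment in a run one of tin_large, tin_white, tin_orange, tin_blue, tin_yellow, tin_red, tin_black may be knocked a few centimetres aside while the robot is not near it.
It also fails if it takes over 210 s, if anything falls off the work surface, if the arm or the gripper's body presses on something with over 40 N, if the wrist force passes 120 N, or if a joint passes its speed limit or range.

### The arm

A 7-joint arm with a two-finger parallel gripper is mounted at the origin on the work surface. World frame = base frame: x ahead of the robot, y to its left, z up, the work surface at z = 0. Lengths are in m, angles in rad, forces in N, time in s.
With the tool pointing down it reaches from about 0.4 to 0.85 m from the base axis. Payload 10.4 kg.
Tool frame: the origin (TCP) lies between the finger pads; the fingertips stand 19 mm ahead of it and the grasp point (between the pads) is the TCP; z points along the fingers, x is the direction in which the jaws open and shut, and the axes are right-handed (so a half turn about z gives the same grasp; the last joint's range is limited). The gripper opens to 87 mm and grips with 3 to 60 N. Pads are 19 mm wide; open, the fingers measure 117 mm over their backs; the gripper's body (75 mm by 190 mm) begins 51 mm behind the grasp point.
Start: joints at [1.201, 0.332, -0.065, 1.46, 0.022, 1.35, -0.088], TCP at [0.212, -0.588, 0.242] pointing down, gripper open.
Joint ranges: [-2.6, 2.6], [-0.5, 2.12], [-1.47, 1.34], [0.16, 2.42], [-1.27, 4.41], [0.06, 2.06], [-2.6, 2.6]. Speed limits (rad/s): [2.22, 2.22, 2.79, 2.79, 3.14, 3.14, 3.14].

### API

Orientations are given as a unit quaternion [x, y, z, w].
In Python, from bench import * gives the robot as it stands.
- The arm moves only by the tool step_arm, never from a script. Its argument "commands" is a list of rows, each a list of 6 numbers: the shift along the tool's x, y, z in m, then the turn, a rotation vector about the tool's x, y, z in rad. In form: [[tx, ty, tz, rx, ry, rz], ...]. A call has 1 to 12 rows; each row shifts and turns the commanded pose from where the row before left it, along the tool's axes as they then stand; what a row does not reach is not made up. A row lasts 1/10 s, in which the tool goes at most 50 mm and 8.59 degrees, less where a joint would pass 70% of its speed; a pose out of reach is approached as far as the arm can. A call with a gripper value outside its range is refused whole. "gripper" is the opening, from 0 (shut) to 1 (fully open), set as the call begins (left out, the last holds). The fingers move at their own pace and stop on an object; "grip_force" is the grip in N (left out, the last holds). Time passes only in rows, so rows that do not move let the fingers close. It gives the time, the measured TCP pose, the force and the opening at its end, in the units of the state.
- read_state(): the state, without advancing time (a new reading comes with each control period).
- camera(name): name is "scene" or "top" or "wrist"; returns the picture (384x512x3 uint8, red, green, blue); there is no depth.
- get_calibration(name): a dict with "fx", "fy", "cx", "cy" (pixels), "k1" (the pictures are not rectified: a ray, as slopes to the right and down, at radius r is drawn at 1 + k1 r^2 times it, then the intrinsics apply), "R" (3x3) and "t" (3): a world point X has camera coordinates R X + t. Camera axes: x right, y down, z forward; pixel columns grow to the right and rows downward; lengths in m; the calibration is good to about 2 mm. A picture is of the moment at which its call begins: read the wrist's pose just before it. get_calibration takes no time and is no camera call; for the wrist camera it gives the pose at the moment of the call.
- close_job(): hands the job in, once; it reports no verdict.
The state is a dict: "time": time; "joint_positions": joint angles; "joint_vel": joint speeds; "joint_torque": joint torques, N m; "ee_pos": TCP position; "eef_rot": TCP orientation; "ft_force": force on the tool from outside, world axes, zero at the start; "torque": the same for the moment, N m; "width": finger opening in m.
Only numpy, scipy, OpenCV 4.12 (cv2) and the standard library are available. Lean on these libraries where they do the work, as an engineer would, in place of code of your own. Each camera call takes 0.05 s, during which the arm holds its last target. There are 200 camera calls.

## Working session

There is one attempt and no reset: what is moved stays moved. The work goes in short steps, Python scripts to look and compute and a tool call to move; the robot and the scene stay as the last step left them, time stands still between calls to the robot, and variables do not carry over. Pictures are saved under pics/ and viewed, on a budget of 14 in all, crops included, one or two more only if the job needs it, and the job is handed in when it is done.

Besides the shell and the picture viewer there is one more tool, called after "Emit:" as name(argument=value, ...), one argument or row to a line, values as JSON. step_arm: Moves the arm, as the interface text tells. Its arguments: {"type":"object","properties":{"commands":{"type":"array","items":{"type":"array","items":{"type":"number"}}},"gripper":{"type":"number"},"grip_force":{"type":"number"}},"required":["commands"]}

```bash
ls; mkdir -p pics
python3 - <<'E'
from bench import *
import cv2
for n in ("scene","top"):
    cv2.imwrite(f"pics/{n}0.png",camera(n)[:,:,::-1])
    c=get_calibration(n);print(n,c)
s=read_state();print(s)
E
```

```text
pics
scene {'fx': 448.19026406306426, 'fy': 448.19026406306426, 'cx': 250.04111826584298, 'cy': 179.97643648374356, 'k1': -0.01497966246235564, 'R': array([[ 0.70837781,  0.70582331,  0.00378623],
       [ 0.52964254, -0.52799834, -0.66384978],
       [-0.46656153,  0.4722618 , -0.74785636]]), 't': array([-0.36266638, -0.1743378 ,  1.76676769])}
top {'fx': 404.2202195373855, 'fy': 404.2202195373855, 'cx': 259.55036356172224, 'cy': 193.39483873984034, 'k1': -0.022414110676218412, 'R': array([[-0.07022374, -0.99752499, -0.00353771],
       [-0.97738717,  0.06951433, -0.19970497],
       [ 0.19945662, -0.01056632, -0.97984969]]), 't': array([0.0622946 , 0.50946898, 1.17045151])}
{'time': 0.1, 'joint_positions': array([ 1.20137831,  0.33280715, -0.0647112 ,  1.46083322,  0.02159393,
        1.34987754, -0.0884907 ]), 'joint_vel': array([-0.00071595, -0.00195604,  0.00059355, -0.00225273,  0.00103386,
        0.00038688,  0.00161871]), 'joint_torque': array([ 2.75340084e-03, -6.24547648e+01,  2.54423660e-02, -3.90717673e+01,
       -6.15114067e-02,  3.65284423e-02,  6.83488423e-06]), 'ee_pos': array([ 0.21234495, -0.58749692,  0.24084596]), 'eef_rot': array([ 8.18517424e-01, -5.74481373e-01, -5.15814789e-04, -3.35010329e-04]), 'ft_force': array([-0.64305806, -0.06781086,  0.77159803]), 'torque': array([ 0.00543736,  0.01812928, -0.00443051]), 'width': 0.08699655818133809}
```

View pics/top0.png

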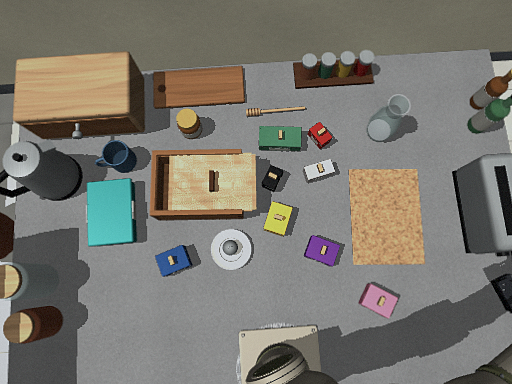

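View pics/scene0.png

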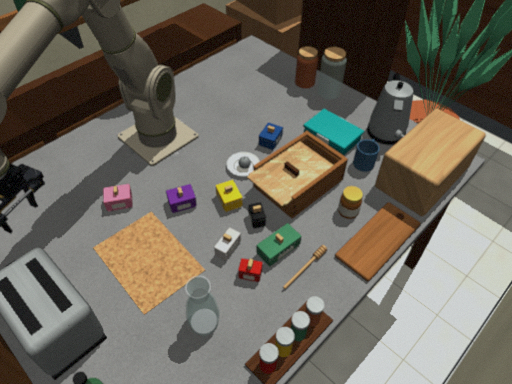

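The top view shows the chest at about (205,184) with its open end to the right (−y) and the lid pull at (213,181). The mat is at about (387,216). Six tins are out: green (280,137), red (320,134), white (320,169), black (272,176), yellow (279,218) and blue (173,260). There is no orange one, and pink and purple are decoys. Next I turn these into positions.

```bash
cat > h.py <<'E'
from bench import *
import cv2, numpy as np
def rays(c,px):
    K=np.array([[c['fx'],0,c['cx']],[0,c['fy'],c['cy']],[0,0,1]])
    px=np.asarray(px,float).reshape(-1,1,2)
    u=cv2.undistortPoints(px,K,np.array([c['k1'],0,0,0.]))[:,0]
    R,t=np.array(c['R']),np.array(c['t'])
    return -R.T@t, np.c_[u,np.ones(len(u))]@R
def onplane(c,px,z):
    o,d=rays(c,px); return (o+d*((z-o[2])/d[:,2])[:,None])[:,:2]
def rect(P):
    (cx,cy),(w,h),a=cv2.minAreaRect((P*1000).astype(np.float32))
    if w<h: w,h,a=h,w,a+90
    return np.round([cx,cy,w,h,(a+90)%180-90],1)   # a: direction of long side, deg from world x
RNG={'green':((65,80,40),(90,255,255)),'red':((0,170,90),(6,255,255)),'white':((0,0,170),(180,40,255)),
 'black':((0,0,0),(180,110,45)),'yellow':((23,150,90),(33,255,255)),'blue':((104,130,60),(120,255,255))}
def tinrect(c,img,name,roi,z=.054):
    hsv=cv2.cvtColor(img,cv2.COLOR_RGB2HSV); m=cv2.inRange(hsv,*[np.array(v) for v in RNG[name]])
    k=np.zeros_like(m); x0,y0,x1,y1=roi; k[y0:y1,x0:x1]=255; m&=k
    cs=max(cv2.findContours(m,cv2.RETR_EXTERNAL,cv2.CHAIN_APPROX_NONE)[0],key=cv2.contourArea)
    return cs, rect(onplane(c,cs,z))
def q2yaw(q):
    from scipy.spatial.transform import Rotation as Ro
    x=Ro.from_quat(q).as_matrix()[:,0]; return np.degrees(np.arctan2(x[1],x[0]))
E
python3 - <<'E'
from h import *
img=cv2.imread('pics/top0.png')[:,:,::-1].copy(); c=get_calibration('top')
hsv=cv2.cvtColor(img,cv2.COLOR_RGB2HSV)
print('cam',rays(c,[[0,0]])[0])
for n,p in dict(green=(280,137),red=(320,134),white=(320,169),black=(272,176),yellow=(279,218),blue=(173,260)).items():
    x,y=p
    cs,r=tinrect(c,img,n,(x-30,y-22,x+30,y+22)); print(n,r,cv2.boundingRect(cs))
    # knob : wooden
    roi=hsv[y-14:y+14,x-14:x+14]; print('   hsv c',hsv[y-6,x],hsv[y-2,x],hsv[y+10,x], 'knob px', onplane(c,[p],.074))
print('mat corners',onplane(c,[[349,169],[417,169],[424,264],[354,263]],.003))
print('rim',onplane(c,[[153,150],[243,150],[150,218],[243,218]],.107),'lid pull',onplane(c,[[213,181]],.12))
for q in [(155,180),(200,153),(200,215),(213,181),(240,180),(390,216)]: print(q,hsv[q[1],q[0]])
S=img[105:285,130:450]; cv2.imwrite('pics/t1.png',cv2.resize(S,None,fx=2.5,fy=2.5,interpolation=cv2.INTER_CUBIC)[:,:,::-1])
E
```

```text
cam [0.2688687  0.0390924  1.24883042]
green [688.1 -48.  129.1  66.5  83.7] (259, 126, 42, 22)
   hsv c [ 18  98 213] [ 18  89 209] [71 52 78] knob px [[ 0.67891968 -0.04821541]]
red [ 690.3 -175.6   64.2   42.4   32.2] (309, 122, 23, 23)
   hsv c [  0 198 179] [ 19  88 208] [ 1 91 90] knob px [[ 0.67987211 -0.17105905]]
white [ 575.6 -160.2   85.7   41.9  -76.4] (304, 159, 31, 21)
   hsv c [ 19  58 206] [ 19  89 201] [90  4 69] knob px [[ 0.5697212  -0.15991647]]
black [556.7 -14.7  73.5  46.5 -30.1] (262, 165, 21, 27)
   hsv c [113  36  28] [ 19  91 212] [20 32 24] knob px [[ 0.55836159 -0.01446603]]
yellow [480.4 -20.5  30.2  11.5 -88.3] (271, 201, 11, 5)
   hsv c [ 31 148 202] [ 19  87 202] [ 31 148 204] knob px [[ 0.43058615 -0.02524906]]
blue [331.  295.1  86.3  64.7 -71.2] (155, 245, 35, 31)
   hsv c [108 166 146] [114  38  34] [109 173 147] knob px [[0.3306303  0.28849299]]
mat corners [[ 0.58137102 -0.26416872]
 [ 0.56607777 -0.48114348]
 [ 0.26798582 -0.45858861]
 [ 0.28653527 -0.24575059]]
rim [[0.65421789 0.3317301 ]
 [0.6350262  0.06628812]
 [0.4519685  0.34381524]
 [0.43329527 0.07882381]] lid pull [[0.54434592 0.15763778]]
(155, 180) [ 14 139 110]
(200, 153) [ 12 147 170]
(200, 215) [ 16 199  32]
(213, 181) [ 10 149  41]
(240, 180) [ 38  42 212]
(390, 216) [ 16 109 192]
```

View pics/t1.png

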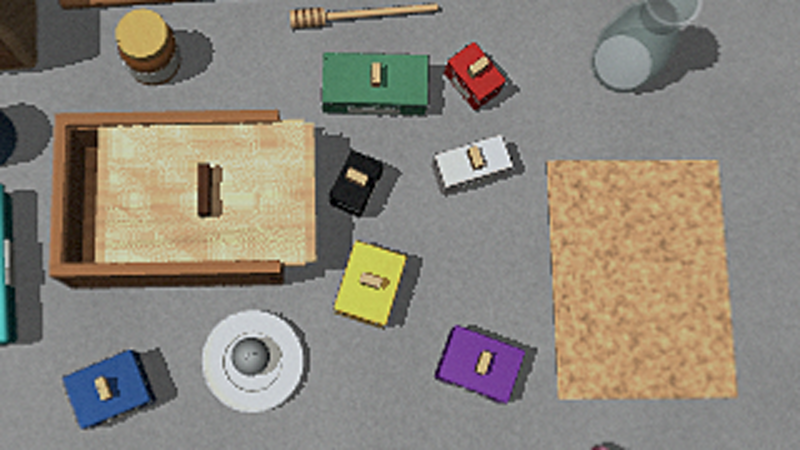

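```bash
cat >> h.py <<'E'
from scipy.spatial.transform import Rotation as Ro
def go(xyz,yaw=None,pos=None,q=None):
    """shift in present tool axes (mm), then turn about the tool (rad)"""
    s=read_state(); p=s['ee_pos'] if pos is None else np.array(pos); M=Ro.from_quat(s['eef_rot'] if q is None else q)
    d=M.inv().apply(np.array(xyz)-p); y=q2yaw(M.as_quat()); out=np.zeros(3)
    if yaw is not None:
        e=(yaw-y+90)%180-90; T=Ro.from_matrix(np.c_[[np.cos(np.radians(y+e)),np.sin(np.radians(y+e)),0],[np.sin(np.radians(y+e)),-np.cos(np.radians(y+e)),0],[0,0,-1]])
        out=(M.inv()*T).as_rotvec()
    print('t',round(s['time'],1),'pos',p.round(4),'yaw',y.round(1),'shift mm',(d*1000).round(1),'|d|',round(np.linalg.norm(d)*1000),'turn',out.round(3),'F',s['ft_force'].round(1),'w',round(s['width'],4))
E
python3 -c "
from h import *
go([.545,.158,.36],-93.5)"
```

```text
t 0.1 pos [ 0.2123 -0.5875  0.2408] yaw -70.1 shift mm [-588.2 -566.3 -118.5] |d| 825 turn [0.    0.001 0.408] F [-0.6 -0.1  0.8] w 0.087
```

Emit:
step_arm(
  commands=[
    [-0.027, -0.026, -0.02, 0, 0, 0],
    [-0.027, -0.026, -0.02, 0, 0, 0],
    [-0.027, -0.026, -0.02, 0, 0, 0],
    [-0.027, -0.026, -0.02, 0, 0, 0],
    [-0.027, -0.026, -0.02, 0, 0, 0],
    [-0.027, -0.026, -0.02, 0, 0, 0],
    [-0.03, -0.028, 0, 0, 0, 0],
    [-0.03, -0.028, 0, 0, 0, 0],
    [-0.03, -0.028, 0, 0, 0, 0],
    [-0.03, -0.028, 0, 0, 0, 0],
    [-0.03, -0.028, 0, 0, 0, 0],
    [-0.03, -0.028, 0, 0, 0, 0],
  ],
)

```text
time: 1.3
ee_pos: [0.4011, -0.1544, 0.3614]
eef_rot: [0.818, -0.575, 0.0, 0.0]
ft_force: [0.7, -0.2, -0.1]
width: 0.0874
```

Emit:
step_arm(
  commands=[
    [-0.03, -0.03, 0, 0, 0, 0],
    [-0.03, -0.03, 0, 0, 0, 0],
    [-0.03, -0.03, 0, 0, 0, 0],
    [-0.03, -0.03, 0, 0, 0, 0],
    [-0.03, -0.03, 0, 0, 0, 0],
    [-0.03, -0.03, 0, 0, 0, 0],
    [-0.03, -0.03, 0, 0, 0, 0],
    [-0.03, -0.03, 0, 0, 0, 0],
    [0, 0, 0, 0, 0, 0.136],
    [0, 0, 0, 0, 0, 0.136],
    [0, 0, 0, 0, 0, 0.136],
    [0, 0, 0, 0, 0, 0],
  ],
)

```text
time: 2.5
ee_pos: [0.545, 0.1513, 0.3611]
eef_rot: [-0.684, 0.729, 0.0, -0.0]
ft_force: [-0.7, -0.2, 0.1]
width: 0.0871
```

Run:
```python
from h import *
import json
c=get_calibration('wrist'); i=camera('wrist'); cv2.imwrite('pics/w1.png',i[:,:,::-1])
print(c['fx'],c['cx'],c['cy'],'cam',rays(c,[[0,0]])[0])
print(onplane(c,[[0,0],[511,0],[511,383],[0,383],[256,192]],.1))
import pickle; pickle.dump(c,open('w1.pkl','wb'))
```

```text
312.8049667874482 255.71054627771616 191.770594458639 cam [0.61309376 0.14507937 0.50390998]
[[ 0.75283396  0.42893446]
 [ 0.71563475 -0.15458987]
 [ 0.1711343  -0.23032102]
 [ 0.22306995  0.5732966 ]
 [ 0.50757193  0.15117781]]
```

View pics/w1.png

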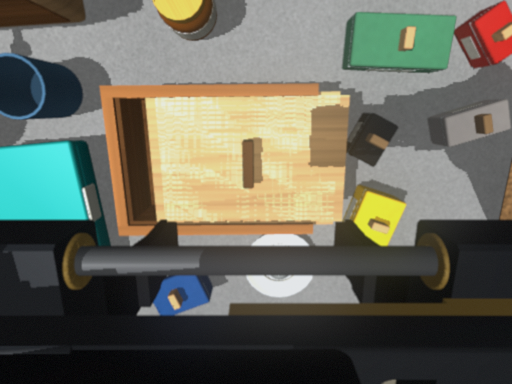

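Run:
```python
from h import *
import pickle
c=pickle.load(open('w1.pkl','rb'))
img=cv2.imread('pics/w1.png')[:,:,::-1]; hsv=cv2.cvtColor(img,cv2.COLOR_RGB2HSV).astype(int)
for q in [(200,91),(107,150),(200,229),(200,215),(114,150),(248,150),(256,150),(160,120)]: print(q,hsv[q[1],q[0]])
# rim edges: along columns
print('col 150..300 rows 80-105 H,S,V at col 220'); print([tuple(hsv[r,220]) for r in range(80,104)])
print([ (r,*hsv[r,220]) for r in range(216,242)])
print([ (x,*hsv[150,x]) for x in range(96,126)])
print([ (x,*hsv[164,x]) for x in range(238,264)])
P=[[102,87],[319,84],[121,235],[313,234]]
X=onplane(c,P,.107); print(X,np.linalg.norm(X[0]-X[1]),np.linalg.norm(X[0]-X[2]))
print('pull',onplane(c,[[248.5,140],[248.5,188]],.119))
```

```text
(200, 91) [ 13 148 197]
(107, 150) [ 12  83 141]
(200, 229) [ 14 148 189]
(200, 215) [ 31  38 231]
(114, 150) [ 14 156 199]
(248, 150) [ 15 124 125]
(256, 150) [ 18 110 165]
(160, 120) [ 26  62 231]
col 150..300 rows 80-105 H,S,V at col 220
[(np.int64(30), np.int64(3), np.int64(162)), (np.int64(50), np.int64(5), np.int64(158)), (np.int64(30), np.int64(4), np.int64(122)), (np.int64(13), np.int64(40), np.int64(115)), (np.int64(13), np.int64(112), np.int64(155)), (np.int64(13), np.int64(140), np.int64(186)), (np.int64(13), np.int64(146), np.int64(195)), (np.int64(14), np.int64(147), np.int64(196)), (np.int64(14), np.int64(146), np.int64(194)), (np.int64(14), np.int64(147), np.int64(193)), (np.int64(14), np.int64(145), np.int64(194)), (np.int64(14), np.int64(145), np.int64(195)), (np.int64(14), np.int64(146), np.int64(199)), (np.int64(13), np.int64(146), np.int64(202)), (np.int64(14), np.int64(147), np.int64(208)), (np.int64(14), np.int64(146), np.int64(208)), (np.int64(17), np.int64(126), np.int64(203)), (np.int64(22), np.int64(98), np.int64(222)), (np.int64(23), np.int64(92), np.int64(
[... 3852 characters left out ...]
54, np.int64(17), np.int64(110), np.int64(148)), (255, np.int64(17), np.int64(109), np.int64(161)), (256, np.int64(17), np.int64(110), np.int64(162)), (257, np.int64(17), np.int64(110), np.int64(162)), (258, np.int64(17), np.int64(110), np.int64(160)), (259, np.int64(17), np.int64(112), np.int64(160)), (260, np.int64(17), np.int64(112), np.int64(160)), (261, np.int64(19), np.int64(93), np.int64(175)), (262, np.int64(24), np.int64(72), np.int64(220)), (263, np.int64(27), np.int64(62), np.int64(230))]
[[0.65158552 0.32768479]
 [0.63849998 0.06695026]
 [0.46088573 0.33789707]
 [0.44556594 0.07752223]] 0.2610626854294332 0.19097304215849642
pull [[0.57850214 0.15584784]
 [0.51837497 0.16004585]]
```

The wrist view shows the chest rim with its corners at (102,87), (319,84), (121,235) and (313,234). That puts the centre at (0.549, 0.2025) with yaw −3.2°, and the sizes check at 261 x 191. The pull bar at (248,164) lies at (0.5485, 0.159), so the lid is slid back about 43 mm.

```bash
python3 -c "
from h import *
go([.5485,.159,.118],-93.2)"
```

```text
t 2.5 pos [0.5449 0.1512 0.3613] yaw -93.3 shift mm [ -8.   -3.2 243.3] |d| 243 turn [ 0.    -0.    -0.002] F [-0.3 -0.5  0. ] w 0.0872
```

Emit:
step_arm(
  commands=[
    [-0.008, -0.003, 0, 0, 0, 0],
    [0, 0, 0.035, 0, 0, 0],
    [0, 0, 0.035, 0, 0, 0],
    [0, 0, 0.035, 0, 0, 0],
    [0, 0, 0.035, 0, 0, 0],
    [0, 0, 0.035, 0, 0, 0],
    [0, 0, 0.035, 0, 0, 0],
    [0, 0, 0.015, 0, 0, 0],
    [0, 0, 0.01, 0, 0, 0],
    [0, 0, 0.008, 0, 0, 0],
    [0, 0, 0, 0, 0, 0],
    [0, 0, 0, 0, 0, 0],
  ],
  gripper=0.5,
)

```text
time: 3.75
ee_pos: [0.5492, 0.1594, 0.1196]
eef_rot: [-0.685, 0.728, -0.0, 0.001]
ft_force: [0.3, 0.8, 0.0]
width: 0.044
```

Emit:
step_arm(
  commands=[
    [0, 0, 0, 0, 0, 0],
    [0, 0, 0, 0, 0, 0],
    [0, 0, 0, 0, 0, 0],
    [0, 0, 0, 0, 0, 0],
    [0, 0, 0, 0, 0, 0],
    [0, 0, 0, 0, 0, 0],
  ],
  gripper=0,
  grip_force=25,
)

```text
time: 4.35
ee_pos: [0.5486, 0.1593, 0.1187]
eef_rot: [-0.685, 0.728, -0.0, 0.0]
ft_force: [-1.0, 0.7, 2.5]
width: 0.0135
```

Emit:
step_arm(
  commands=[
    [0, 0, -0.003, 0, 0, 0],
    [0.01, 0, 0, 0, 0, 0],
    [0.015, 0, 0, 0, 0, 0],
    [0.02, 0, 0, 0, 0, 0],
    [0.02, 0, 0, 0, 0, 0],
    [0.02, 0, 0, 0, 0, 0],
  ],
)

```text
time: 4.95
ee_pos: [0.5429, 0.0716, 0.1212]
eef_rot: [-0.685, 0.729, -0.0, -0.001]
ft_force: [0.1, 0.2, -3.2]
width: 0.0138
```

Emit:
step_arm(
  commands=[
    [0.02, 0, 0, 0, 0, 0],
    [0.02, 0, 0, 0, 0, 0],
    [0.02, 0, 0, 0, 0, 0],
    [0.02, 0, 0, 0, 0, 0],
    [0.02, 0, 0, 0, 0, 0],
    [0.02, 0, 0, 0, 0, 0],
    [0.02, 0, 0, 0, 0, 0],
    [0.02, 0, 0, 0, 0, 0],
    [0, 0, 0, 0, 0, 0],
  ],
)

```text
time: 5.85
ee_pos: [0.5324, -0.0907, 0.1211]
eef_rot: [-0.683, 0.73, -0.0, -0.001]
ft_force: [-0.0, -0.4, -2.4]
width: 0.0137
```

```bash
python3 -c "
from h import *
go([.425,-.362,.16],-93.2)
print(onplane(get_calibration('top'),[[349,169],[417.5,168.5],[424.5,264],[353,264]],.003).mean(0))"
```

```text
t 5.8 pos [ 0.5324 -0.0907  0.1211] yaw -93.8 shift mm [278.   89.  -38.2] |d| 294 turn [ 0.001 -0.002 -0.011] F [-0.  -0.4 -2.4] w 0.0137
[ 0.42515398 -0.36241098]
```

Emit:
step_arm(
  commands=[
    [0, 0, -0.02, 0, 0, 0],
    [0, 0, -0.02, 0, 0, 0],
    [0.03, 0.009, 0, 0, 0, 0],
    [0.03, 0.009, 0, 0, 0, 0],
    [0.03, 0.009, 0, 0, 0, 0],
    [0.03, 0.009, 0, 0, 0, 0],
    [0.03, 0.009, 0, 0, 0, 0],
    [0.03, 0.009, 0, 0, 0, 0],
    [0.03, 0.009, 0, 0, 0, 0],
    [0.03, 0.009, 0, 0, 0, 0],
    [0.03, 0.009, 0, 0, 0, 0],
    [0.03, 0.009, 0, 0, 0, 0],
  ],
)

```text
time: 7.05
ee_pos: [0.4239, -0.3808, 0.1614]
eef_rot: [-0.685, 0.729, 0.0, -0.0]
ft_force: [0.9, 0.1, -2.6]
width: 0.0138
```

Emit:
step_arm(
  commands=[
    [0, 0, 0.02, 0, 0, 0],
    [0, 0, 0.03, 0, 0, 0],
    [0, 0, 0.03, 0, 0, 0],
    [0, 0, 0.025, 0, 0, 0],
    [0, 0, 0.01, 0, 0, 0],
    [0, 0, 0, 0, 0, 0],
    [0, 0, 0, 0, 0, 0],
  ],
)

```text
time: 7.75
ee_pos: [0.4258, -0.3799, 0.0477]
eef_rot: [-0.685, 0.728, -0.001, 0.0]
ft_force: [0.7, 0.2, -1.5]
width: 0.0139
```

Lower by about 13 mm, watching force.

Emit:
step_arm(
  commands=[
    [0, 0, 0.006, 0, 0, 0],
    [0, 0, 0.005, 0, 0, 0],
    [0, 0, 0.003, 0, 0, 0],
    [0, 0, 0, 0, 0, 0],
    [0, 0, 0, 0, 0, 0],
  ],
)

```text
time: 8.25
ee_pos: [0.4256, -0.3797, 0.0334]
eef_rot: [-0.685, 0.728, -0.0, -0.0]
ft_force: [-3.7, 1.8, 5.7]
width: 0.014
```

Emit:
step_arm(
  commands=[
    [0, 0, 0, 0, 0, 0],
    [0, 0, 0, 0, 0, 0],
    [0, 0, 0, 0, 0, 0],
    [0, 0, -0.01, 0, 0, 0],
    [0, 0, -0.03, 0, 0, 0],
    [0, 0, -0.03, 0, 0, 0],
    [0, 0, -0.03, 0, 0, 0],
    [0, 0, -0.04, 0, 0, 0],
    [0, 0, -0.04, 0, 0, 0],
    [0, 0, -0.04, 0, 0, 0],
    [0, 0, -0.04, 0, 0, 0],
    [0, 0, -0.04, 0, 0, 0],
  ],
  gripper=0.5,
)

```text
time: 9.45
ee_pos: [0.4252, -0.379, 0.3352]
eef_rot: [-0.685, 0.728, -0.001, -0.0]
ft_force: [0.2, -0.1, -0.4]
width: 0.0437
```

Run:
```python
from h import *
import pickle
c=get_calibration('top'); i=camera('top'); cv2.imwrite('pics/t2.png',i[:,:,::-1])
S=i[105:285,130:450]; cv2.imwrite('pics/t2c.png',cv2.resize(S,None,fx=2.5,fy=2.5,interpolation=cv2.INTER_CUBIC)[:,:,::-1])
s=read_state();print(s['ee_pos'],s['ft_force'],s['time'])
```

```text
[ 0.42667005 -0.37989611  0.3421908 ] [-1.16724056  0.7742921   5.79995454] 9.5
```

View pics/t2c.png

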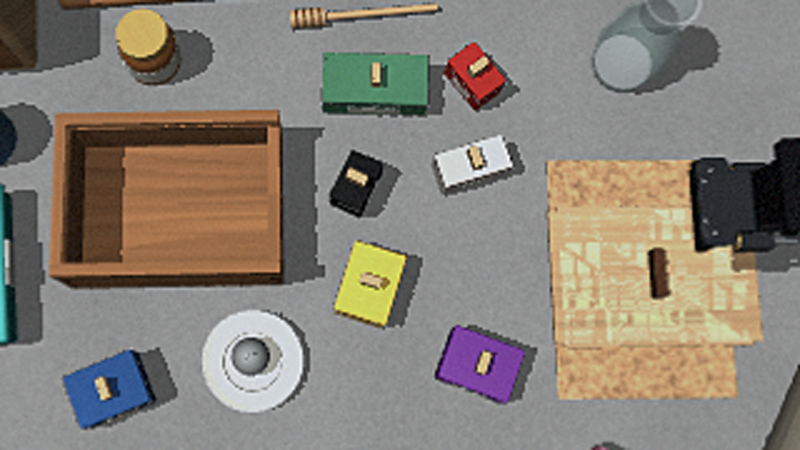

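The picture shows the lid lying flat on the mat (crop (655,275)) and the chest empty. For the packing, the +x row takes green then blue, with their x along the chest's y. The −x row takes yellow, white, red and black, with their x along the chest's x. Now I detect the tins.

```bash
cat >> h.py <<'E'
RNG.update(yellow=((25,110,90),(35,255,255)),white=((0,0,185),(180,35,255)))
Y0=np.radians(-3.2); CH=np.array([.549,.2025])
def chest(x,y): return CH+np.array([np.cos(Y0)*x-np.sin(Y0)*y,np.sin(Y0)*x+np.cos(Y0)*y])
SLOT=dict(green=(47,46.7,86.8),blue=(47,-68.6,86.8),yellow=(-36,77.4,-3.2),white=(-36,14.8,-3.2),red=(-40,-36.8,-3.2),black=(-40,-88.4,-3.2))
def tins(c,img,guess):
    hsv=cv2.cvtColor(img,cv2.COLOR_RGB2HSV); out={}
    for n,(x,y,r) in guess.items():
        x,y=int(x),int(y)
        try:
            roi=(max(0,x-r),max(0,y-r),x+r,y+r); cs,re=tinrect(c,img,n,roi)
            m=cv2.inRange(hsv,np.array((14,60,150)),np.array((24,150,255))); k=np.zeros_like(m); cv2.drawContours(k,[cv2.convexHull(cs)],-1,255,-1); m&=k
            kc=max(cv2.findContours(m,cv2.RETR_EXTERNAL,cv2.CHAIN_APPROX_NONE)[0],key=cv2.contourArea)
            kr=rect(onplane(c,kc,.074)); print(n,'body',re,'knob',kr)
        except Exception as e: print(n,'fail',e)
E
python3 - <<'E'
from h import *
img=cv2.imread('pics/t2.png')[:,:,::-1].copy(); c=get_calibration('top')
tins(c,img,dict(green=(280,137,24),red=(320,134,18),white=(320,169,20),black=(272,178,18),yellow=(279,218,24),blue=(173,260,24)))
print(read_state()['joint_positions'].round(2))
for s,v in SLOT.items(): print(s,chest(v[0]/1e3,v[1]/1e3).round(4))
E
```

```text
green body [683.4 -47.5 129.1  76.1  83.7] knob [690.2 -49.1  22.6   6.1  -4.6]
red body [ 690.3 -175.6   64.2   42.4   32.2] knob [ 690.  -175.9   25.     8.8  -48.5]
white body [ 575.5 -160.3   85.5   41.7  -76.3] knob [ 575.4 -160.7   22.4   10.2   15.5]
black body [558.  -14.7  73.8  44.9 -30.4] knob [561.7 -15.6  23.    9.6  58.6]
yellow body [435.7 -22.6  86.6  62.9 -22.5] knob [435.4 -22.2  24.1  10.3  67.3]
blue body [331.1 295.1  86.2  64.8 -71.4] knob [331.6 295.8  23.7   9.9  16.9]
[ 1.09  0.21 -0.52  1.43  0.11  1.52 -1.06]
green [0.5985 0.2465]
blue [0.5921 0.1314]
yellow [0.5174 0.2818]
white [0.5139 0.2193]
red [0.507 0.168]
black [0.5041 0.1165]
```

```bash
python3 -c "
from h import *
go([.4355,-.0223,.2],-22.5)"
```

```text
t 9.5 pos [ 0.4267 -0.3799  0.3422] yaw -93.5 shift mm [-358.3   14.1  139.9] |d| 385 turn [-0.003 -0.01  -1.239] F [-1.2  0.8  5.8] w 0.0434
```

Emit:
step_arm(
  commands=[
    [-0.036, 0.0014, 0, 0, 0, 0],
    [-0.036, 0.0014, 0, 0, 0, 0],
    [-0.036, 0.0014, 0, 0, 0, 0],
    [-0.036, 0.0014, 0, 0, 0, 0],
    [-0.036, 0.0014, 0, 0, 0, 0],
    [-0.036, 0.0014, 0, 0, 0, 0],
    [-0.036, 0.0014, 0, 0, 0, 0],
    [-0.036, 0.0014, 0, 0, 0, 0],
    [-0.036, 0.0014, 0, 0, 0, 0],
    [-0.036, 0.0014, 0, 0, 0, 0],
  ],
)

```text
time: 10.5
ee_pos: [0.4331, -0.0175, 0.333]
eef_rot: [-0.685, 0.728, -0.001, -0.0]
ft_force: [0.5, -0.4, -0.3]
width: 0.0434
```

Emit:
step_arm(
  commands=[
    [0, 0, 0.015, 0, 0, -0.138],
    [0, 0, 0.015, 0, 0, -0.138],
    [0, 0, 0.015, 0, 0, -0.138],
    [0, 0, 0.015, 0, 0, -0.138],
    [0, 0, 0.015, 0, 0, -0.138],
    [0, 0, 0.015, 0, 0, -0.138],
    [0, 0, 0.015, 0, 0, -0.138],
    [0, 0, 0.015, 0, 0, -0.138],
    [0, 0, 0.015, 0, 0, -0.138],
    [0, 0, 0, 0, 0, 0],
    [0, 0, 0, 0, 0, 0],
  ],
)

```text
time: 11.6
ee_pos: [0.4335, -0.0191, 0.1981]
eef_rot: [0.981, -0.196, 0.0, 0.0]
ft_force: [0.2, -0.2, 0.3]
width: 0.0436
```

```bash
python3 -c "
from h import *
print(read_state()['joint_positions'].round(2))
go([.4355,-.0223,.077],-22.5)"
```

```text
[ 0.76 -0.03 -0.79  1.96 -0.02  1.2  -0.42]
t 11.6 pos [ 0.4335 -0.0191  0.1981] yaw -22.6 shift mm [  3.1   2.2 121.1] |d| 121 turn [ 0.    -0.    -0.001] F [ 0.2 -0.2  0.3] w 0.0436
```

Emit:
step_arm(
  commands=[
    [0.003, 0.002, 0.03, 0, 0, 0],
    [0, 0, 0.035, 0, 0, 0],
    [0, 0, 0.03, 0, 0, 0],
    [0, 0, 0.016, 0, 0, 0],
    [0, 0, 0.01, 0, 0, 0],
    [0, 0, 0, 0, 0, 0],
    [0, 0, 0, 0, 0, 0],
  ],
)

```text
time: 12.3
ee_pos: [0.4362, -0.0223, 0.0776]
eef_rot: [0.981, -0.194, 0.001, -0.0]
ft_force: [-0.0, 0.2, -0.2]
width: 0.0434
```

Emit:
step_arm(
  commands=[
    [0, 0, 0, 0, 0, 0],
    [0, 0, 0, 0, 0, 0],
    [0, 0, 0, 0, 0, 0],
    [0, 0, 0, 0, 0, 0],
    [0, 0, 0, 0, 0, 0],
    [0, 0, -0.02, 0, 0, 0],
    [0, 0, -0.035, 0, 0, 0],
    [0, 0, -0.035, 0, 0, 0],
    [0, 0, -0.035, 0, 0, 0],
    [0, 0, -0.025, 0, 0, 0],
    [0, 0, 0, 0, 0, 0],
    [0, 0, 0, 0, 0, 0],
  ],
  gripper=0,
  grip_force=30,
)

```text
time: 13.5
ee_pos: [0.4352, -0.0224, 0.2259]
eef_rot: [0.981, -0.194, -0.0, 0.0]
ft_force: [-0.1, 0.6, -3.3]
width: 0.012
```

```bash
python3 -c "
from h import *
go([.5174,.2818,.22],-3.2)"
```

```text
t 13.5 pos [ 0.4352 -0.0224  0.2259] yaw -22.4 shift mm [ -39.7 -312.6    5.8] |d| 315 turn [ 0.     0.    -0.334] F [-0.1  0.6 -3.3] w 0.012
```

Emit:
step_arm(
  commands=[
    [-0.0044, -0.0347, 0, 0, 0, 0],
    [-0.0044, -0.0347, 0, 0, 0, 0],
    [-0.0044, -0.0347, 0, 0, 0, 0],
    [-0.0044, -0.0347, 0, 0, 0, 0],
    [-0.0044, -0.0347, 0, 0, 0, 0],
    [-0.0044, -0.0347, 0, 0, 0, 0],
    [-0.0044, -0.0347, 0, 0, 0, 0],
    [-0.0044, -0.0347, 0, 0, 0, 0],
    [-0.0044, -0.0347, 0, 0, 0, 0],
    [0, 0, 0, 0, 0, -0.112],
    [0, 0, 0, 0, 0, -0.112],
    [0, 0, 0, 0, 0, -0.11],
  ],
)

```text
time: 14.7
ee_pos: [0.5165, 0.2819, 0.224]
eef_rot: [1.0, -0.025, -0.002, 0.0]
ft_force: [-0.8, 0.7, -2.3]
width: 0.0116
```

Run:
```python
from h import *
go([.5174,.2818,.087],-3.2)
i=camera('wrist'); cv2.imwrite('pics/w2.png',i[:,:,::-1])
go([.5174,.2818,.087],-3.2)
```

```text
t 14.7 pos [0.5165 0.2819 0.224 ] yaw -2.9 shift mm [ 1.40e+00 -1.00e-01  1.37e+02] |d| 137 turn [0.001 0.003 0.006] F [-0.8  0.7 -2.3] w 0.0116
t 14.8 pos [0.5166 0.2816 0.224 ] yaw -2.5 shift mm [  1.2  -0.4 137. ] |d| 137 turn [0.001 0.003 0.012] F [ 0.5 -0.3 -2. ] w 0.0119
```

View pics/w2.png

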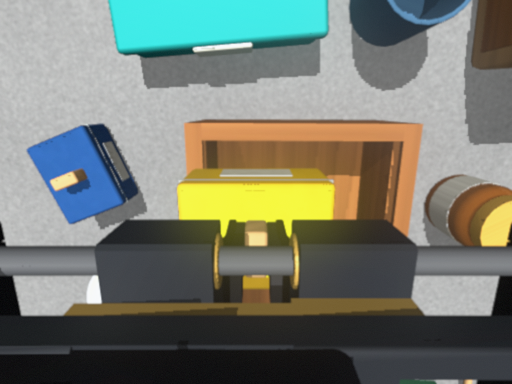

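Emit:
step_arm(
  commands=[
    [0.001, 0, 0.03, 0, 0, 0.008],
    [0, 0, 0.03, 0, 0, 0],
    [0, 0, 0.03, 0, 0, 0],
    [0, 0, 0.025, 0, 0, 0],
    [0, 0, 0.015, 0, 0, 0],
    [0, 0, 0.005, 0, 0, 0],
    [0, 0, 0, 0, 0, 0],
  ],
)

```text
time: 15.45
ee_pos: [0.5182, 0.2816, 0.0911]
eef_rot: [0.999, -0.032, -0.001, 0.0]
ft_force: [-0.1, -0.6, -1.7]
width: 0.0115
```

Emit:
step_arm(
  commands=[
    [0, 0, 0.003, 0, 0, 0],
    [0, 0, 0.001, 0, 0, 0],
    [0, 0, 0, 0, 0, 0],
  ],
)

```text
time: 15.75
ee_pos: [0.5189, 0.2817, 0.0881]
eef_rot: [0.999, -0.032, 0.0, -0.0]
ft_force: [-1.2, -0.3, -1.8]
width: 0.0115
```

Emit:
step_arm(
  commands=[
    [0, 0, 0, 0, 0, 0],
    [0, 0, 0, 0, 0, 0],
    [0, 0, 0, 0, 0, 0],
    [0, 0, -0.01, 0, 0, 0],
    [0, 0, -0.03, 0, 0, 0],
    [0, 0, -0.035, 0, 0, 0],
    [0, 0, -0.035, 0, 0, 0],
    [0, 0, -0.03, 0, 0, 0],
  ],
  gripper=0.35,
)

```text
time: 16.55
ee_pos: [0.5185, 0.282, 0.2303]
eef_rot: [0.999, -0.032, 0.001, -0.0]
ft_force: [0.5, 0.1, -0.2]
width: 0.0305
```

```bash
cat > look.py <<'E'
from h import *
i=camera('top'); c=get_calibration('top'); cv2.imwrite('pics/last.png',i[:,:,::-1])
tins(c,i,dict(green=(280,137,28),red=(320,134,22),white=(320,169,22),black=(272,178,18),yellow=(190,195,24),blue=(173,260,28)))
E
python3 look.py; python3 -c "
from h import *
go([.5605,-.0155,.22],-30.9)"
```

```text
green body [687.5 -47.9 128.   68.6  84.8] knob [690.2 -49.1  22.6   6.1  -4.6]
red body [ 690.3 -175.6   64.2   42.4   32.2] knob [ 690.8 -176.8   22.6    8.8  -48.4]
white body [ 575.5 -160.2   85.7   41.6  -76.5] knob [ 575.3 -160.7   22.4    9.6   12.2]
black body [557.3 -14.3  73.9  45.9 -29.1] knob [551.6 -22.9   0.    0.    0. ]
yellow fail max() iterable argument is empty
blue body [331.2 295.   86.5  64.8 -71.4] knob [331.6 295.8  23.7   9.9  16.9]
t 16.6 pos [0.5197 0.2834 0.2351] yaw -3.6 shift mm [ 59.6 295.7  14.3] |d| 302 turn [-0.005 -0.005  0.476] F [0.8 1.7 4.2] w 0.0303
```

Emit:
step_arm(
  commands=[
    [0.0074, 0.0369, 0, 0, 0, 0],
    [0.0074, 0.0369, 0, 0, 0, 0],
    [0.0074, 0.0369, 0, 0, 0, 0],
    [0.0074, 0.0369, 0, 0, 0, 0],
    [0.0074, 0.0369, 0, 0, 0, 0],
    [0.0074, 0.0369, 0, 0, 0, 0],
    [0.0074, 0.0369, 0, 0, 0, 0],
    [0.0074, 0.0369, 0, 0, 0, 0],
    [0, 0, 0.02, 0, 0, 0.12],
    [0, 0, 0.02, 0, 0, 0.12],
    [0, 0, 0.02, 0, 0, 0.12],
    [0, 0, 0.02, 0, 0, 0.12],
  ],
  gripper=0.5,
)

```text
time: 17.8
ee_pos: [0.5588, -0.0167, 0.1474]
eef_rot: [0.963, -0.271, 0.0, -0.0]
ft_force: [-0.5, 0.5, -0.2]
width: 0.0432
```

Run:
```python
from h import *
go([.561,-.0155,.077],-30.5)
c=get_calibration('wrist');i=camera('wrist'); cv2.imwrite('pics/w3.png',i[:,:,::-1])
go([.561,-.0155,.077],-30.5)
```

```text
t 17.8 pos [ 0.5588 -0.0167  0.1474] yaw -31.4 shift mm [ 1.2 -2.1 70.4] |d| 70 turn [-0.    -0.001 -0.017] F [-0.5  0.5 -0.2] w 0.0432
t 17.9 pos [ 0.5573 -0.0169  0.1443] yaw -31.9 shift mm [ 2.7 -3.2 67.3] |d| 67 turn [ 0.001  0.003 -0.024] F [-1.6  0.5 -3.1] w 0.0435
```

View pics/w3.png

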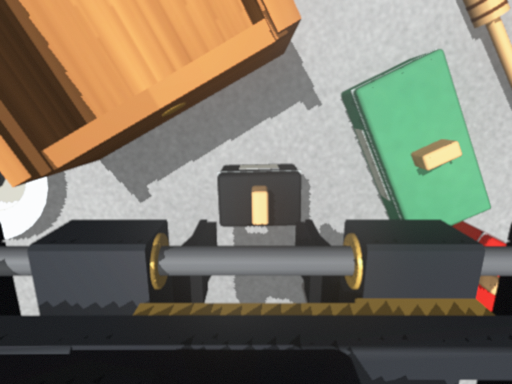

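The view shows the black tin square in the jaws with its knob at (259,205), so I grasp it.

Emit:
step_arm(
  commands=[
    [0.001, -0.002, 0.025, 0, 0, -0.017],
    [0, 0, 0.025, 0, 0, 0],
    [0, 0, 0.015, 0, 0, 0],
    [0, 0, 0.005, 0, 0, 0],
    [0, 0, 0, 0, 0, 0],
    [0, 0, 0, 0, 0, 0],
  ],
)

```text
time: 18.45
ee_pos: [0.5613, -0.0155, 0.0787]
eef_rot: [0.966, -0.26, 0.001, -0.0]
ft_force: [0.4, -0.7, 0.9]
width: 0.0432
```

Emit:
step_arm(
  commands=[
    [0, 0, 0, 0, 0, 0],
    [0, 0, 0, 0, 0, 0],
    [0, 0, 0, 0, 0, 0],
    [0, 0, 0, 0, 0, 0],
    [0, 0, 0, 0, 0, 0],
    [0, 0, -0.02, 0, 0, 0],
    [0, 0, -0.035, 0, 0, 0],
    [0, 0, -0.035, 0, 0, 0],
    [0, 0, -0.035, 0, 0, 0],
    [0, 0, -0.025, 0, 0, 0],
    [0, 0, 0, 0, 0, 0],
    [0, 0, 0, 0, 0, 0],
  ],
  gripper=0,
)

```text
time: 19.65
ee_pos: [0.5606, -0.0157, 0.2273]
eef_rot: [0.965, -0.261, 0.0, 0.0]
ft_force: [0.3, -0.7, -2.1]
width: 0.0119
```

```bash
python3 -c "
from h import *
go([.5041,.1165,.09],-3.2)"
```

```text
t 19.6 pos [ 0.5606 -0.0157  0.2273] yaw -30.2 shift mm [-115.3  -85.9  137.3] |d| 199 turn [ 0.    -0.    -0.471] F [ 0.3 -0.7 -2.1] w 0.0119
```

Emit:
step_arm(
  commands=[
    [-0.023, -0.0172, 0, 0, 0, 0],
    [-0.023, -0.0172, 0, 0, 0, 0],
    [-0.023, -0.0172, 0, 0, 0, 0],
    [-0.023, -0.0172, 0, 0, 0, 0],
    [-0.023, -0.0172, 0, 0, 0, 0],
    [0, 0, 0, 0, 0, -0.118],
    [0, 0, 0, 0, 0, -0.118],
    [0, 0, 0, 0, 0, -0.118],
    [0, 0, 0, 0, 0, -0.117],
    [0, 0, 0, 0, 0, 0],
    [0, 0, 0, 0, 0, 0],
  ],
)

```text
time: 20.75
ee_pos: [0.504, 0.1164, 0.2266]
eef_rot: [1.0, -0.03, -0.001, -0.0]
ft_force: [-0.3, -0.2, -1.1]
width: 0.0117
```

```bash
python3 -c "
from h import *
go([.5041,.1165,.088],-3.2)"
```

```text
t 20.8 pos [0.504  0.1164 0.2266] yaw -3.4 shift mm [ 3.000e-01 -1.000e-01  1.386e+02] |d| 139 turn [ 0.     0.002 -0.004] F [-0.3 -0.2 -1.1] w 0.0117
```

Emit:
step_arm(
  commands=[
    [0, 0, 0.03, 0, 0, 0],
    [0, 0, 0.03, 0, 0, 0],
    [0, 0, 0.03, 0, 0, 0],
    [0, 0, 0.025, 0, 0, 0],
    [0, 0, 0.015, 0, 0, 0],
    [0, 0, 0.006, 0, 0, 0],
    [0, 0, 0.002, 0, 0, 0],
    [0, 0, 0, 0, 0, 0],
  ],
)

```text
time: 21.55
ee_pos: [0.5049, 0.1168, 0.0902]
eef_rot: [1.0, -0.028, 0.0, -0.0]
ft_force: [0.5, 0.1, -2.4]
width: 0.0117
```

Emit:
step_arm(
  commands=[
    [0, 0, 0, 0, 0, 0],
    [0, 0, 0, 0, 0, 0],
    [0, 0, 0, 0, 0, 0],
    [0, 0, -0.01, 0, 0, 0],
    [0, 0, -0.03, 0, 0, 0],
    [0, 0, -0.035, 0, 0, 0],
    [0, 0, -0.035, 0, 0, 0],
    [0, 0, -0.03, 0, 0, 0],
    [0, 0, 0, 0, 0, 0],
  ],
  gripper=0.35,
)

```text
time: 22.45
ee_pos: [0.5062, 0.1177, 0.2342]
eef_rot: [1.0, -0.028, 0.003, -0.0]
ft_force: [0.5, 0.0, -0.5]
width: 0.0305
```

```bash
python3 look.py; python3 -c "
from h import *
go([.5755,-.1605,.2],-76.4)"
```

```text
green body [683.4 -47.5 129.1  76.   83.7] knob [690.2 -49.1  22.6   6.1  -4.6]
red body [ 690.3 -175.6   64.2   42.4   32.2] knob [ 690.  -175.9   25.     8.8  -48.5]
white fail max() iterable argument is empty
black fail max() iterable argument is empty
yellow body [522.3 279.9  82.6  57.2  -1.4] knob [520.  284.7  21.1   9.1  85.9]
blue body [331.1 295.1  86.2  64.8 -71.4] knob [331.6 295.8  23.7   9.9  16.9]
t 22.5 pos [0.5054 0.1171 0.2319] yaw -3.2 shift mm [ 85.4 273.2  32.3] |d| 288 turn [-0.003 -0.003  1.277] F [-0.1  0.9 -0.4] w 0.0304
```

Run:
```python
from h import *
i=cv2.imread('pics/last.png')[:,:,::-1].copy(); c=get_calibration('top')
S=i[105:285,130:450]; cv2.imwrite('pics/t3c.png',cv2.resize(S,None,fx=2.5,fy=2.5,interpolation=cv2.INTER_CUBIC)[:,:,::-1])
tins(c,i,dict(white=(325,170,40)))
```

```text
white fail max() iterable argument is empty
```

View pics/t3c.png

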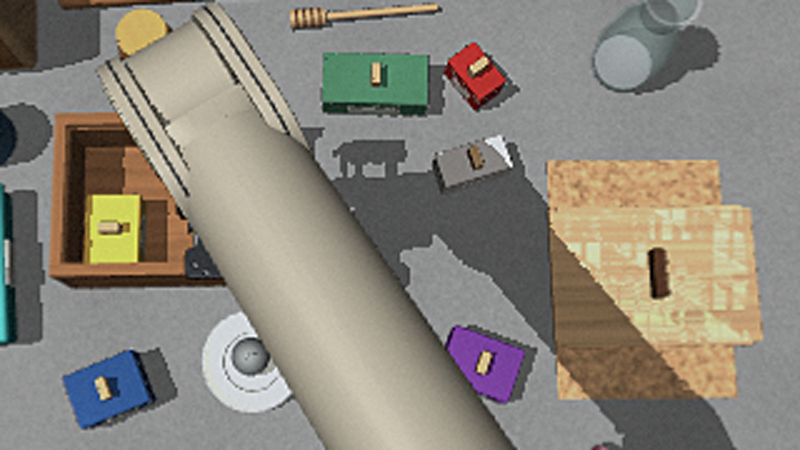

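It is only a shadow: white is still at crop (473,157), unmoved, and yellow stands in its slot.

Emit:
step_arm(
  commands=[
    [0.0107, 0.0342, 0, 0, 0, 0],
    [0.0107, 0.0342, 0, 0, 0, 0],
    [0.0107, 0.0342, 0, 0, 0, 0],
    [0.0107, 0.0342, 0, 0, 0, 0],
    [0.0107, 0.0342, 0, 0, 0, 0],
    [0.0107, 0.0342, 0, 0, 0, 0],
    [0.0107, 0.0342, 0, 0, 0, 0],
    [0.0107, 0.0342, 0, 0, 0, 0],
  ],
  gripper=0.5,
)

```text
time: 23.3
ee_pos: [0.5744, -0.1628, 0.2288]
eef_rot: [1.0, -0.028, -0.001, -0.0]
ft_force: [0.8, -0.2, 0.7]
width: 0.0436
```

Emit:
step_arm(
  commands=[
    [0, 0, 0.008, 0, 0, 0.142],
    [0, 0, 0.008, 0, 0, 0.142],
    [0, 0, 0.008, 0, 0, 0.142],
    [0, 0, 0.008, 0, 0, 0.142],
    [0, 0, 0.008, 0, 0, 0.142],
    [0, 0, 0.008, 0, 0, 0.142],
    [0, 0, 0.008, 0, 0, 0.142],
    [0, 0, 0.008, 0, 0, 0.142],
    [0, 0, 0.008, 0, 0, 0.141],
    [0, 0, 0, 0, 0, 0],
    [0, 0, 0, 0, 0, 0],
  ],
)

```text
time: 24.4
ee_pos: [0.5744, -0.1612, 0.1573]
eef_rot: [0.787, -0.616, -0.0, 0.0]
ft_force: [1.2, -0.3, 0.9]
width: 0.0436
```

```bash
python3 -c "
from h import *
go([.5755,-.1605,.0775],-76.4)
c=get_calibration('top');i=camera('top');cv2.imwrite('pics/last.png',i[:,:,::-1])
tins(c,i,dict(black=(235,196,30)))
go([.5755,-.1605,.0775],-76.4)
print(read_state()['joint_positions'].round(2))"
```

```text
t 24.4 pos [ 0.5744 -0.1612  0.1573] yaw -76.1 shift mm [-0.4 -1.3 79.8] |d| 80 turn [0.001 0.    0.005] F [ 1.2 -0.3  0.9] w 0.0436
black body [506.1 117.5  64.9  39.4  -3.4] knob [505.1 117.4  23.7   9.1  85.9]
t 24.4 pos [ 0.5746 -0.1612  0.1576] yaw -76.1 shift mm [-0.5 -1.1 80.1] |d| 80 turn [0.    0.    0.005] F [ 0.3 -0.3 -0.4] w 0.0435
[ 0.73  0.41 -0.67  1.62  0.27  1.21 -1.32]
```

Emit:
step_arm(
  commands=[
    [0, -0.001, 0.03, 0, 0, 0],
    [0, 0, 0.03, 0, 0, 0],
    [0, 0, 0.015, 0, 0, 0],
    [0, 0, 0.004, 0, 0, 0],
    [0, 0, 0, 0, 0, 0],
    [0, 0, 0, 0, 0, 0],
  ],
)

```text
time: 25.05
ee_pos: [0.5765, -0.1612, 0.08]
eef_rot: [0.786, -0.618, 0.001, -0.0]
ft_force: [-0.7, 0.2, -0.1]
width: 0.0438
```

Emit:
step_arm(
  commands=[
    [0, 0, 0, 0, 0, 0],
    [0, 0, 0, 0, 0, 0],
    [0, 0, 0, 0, 0, 0],
    [0, 0, 0, 0, 0, 0],
    [0, 0, 0, 0, 0, 0],
    [0, 0, -0.02, 0, 0, 0],
    [0, 0, -0.035, 0, 0, 0],
    [0, 0, -0.035, 0, 0, 0],
    [0, 0, -0.035, 0, 0, 0],
    [0, 0, -0.025, 0, 0, 0],
    [0, 0, 0, 0, 0, 0],
    [0, 0, 0, 0, 0, 0],
  ],
  gripper=0,
)

```text
time: 26.25
ee_pos: [0.5754, -0.1612, 0.228]
eef_rot: [0.786, -0.618, -0.0, 0.0]
ft_force: [-0.2, 1.0, -3.0]
width: 0.0115
```

```bash
python3 -c "
from h import *
go([.5139,.2193,.088],-3.2)"
```

```text
t 26.2 pos [ 0.5754 -0.1612  0.228 ] yaw -76.4 shift mm [-384.3  -29.9  140. ] |d| 410 turn [ 0.     0.    -1.277] F [-0.2  1.  -3. ] w 0.0115
```

Emit:
step_arm(
  commands=[
    [-0.0349, -0.0027, 0, 0, 0, 0],
    [-0.0349, -0.0027, 0, 0, 0, 0],
    [-0.0349, -0.0027, 0, 0, 0, 0],
    [-0.0349, -0.0027, 0, 0, 0, 0],
    [-0.0349, -0.0027, 0, 0, 0, 0],
    [-0.0349, -0.0027, 0, 0, 0, 0],
    [-0.0349, -0.0027, 0, 0, 0, 0],
    [-0.0349, -0.0027, 0, 0, 0, 0],
    [-0.0349, -0.0027, 0, 0, 0, 0],
    [-0.0349, -0.0027, 0, 0, 0, 0],
    [-0.0349, -0.0027, 0, 0, 0, 0],
  ],
)

```text
time: 27.35
ee_pos: [0.5129, 0.2197, 0.2267]
eef_rot: [0.786, -0.618, -0.001, 0.001]
ft_force: [0.0, 0.4, -2.3]
width: 0.0113
```

Emit:
step_arm(
  commands=[
    [0, 0, 0, 0, 0, -0.142],
    [0, 0, 0, 0, 0, -0.142],
    [0, 0, 0, 0, 0, -0.142],
    [0, 0, 0, 0, 0, -0.142],
    [0, 0, 0, 0, 0, -0.142],
    [0, 0, 0, 0, 0, -0.142],
    [0, 0, 0, 0, 0, -0.142],
    [0, 0, 0, 0, 0, -0.142],
    [0, 0, 0, 0, 0, -0.141],
    [0, 0, 0, 0, 0, 0],
    [0, 0, 0, 0, 0, 0],
  ],
)

```text
time: 28.45
ee_pos: [0.5136, 0.2186, 0.2274]
eef_rot: [1.0, -0.03, -0.001, 0.0]
ft_force: [0.0, -0.3, -2.1]
width: 0.0116
```

```bash
python3 -c "
from h import *
go([.5139,.2193,.0885],-3.2)"
```

```text
t 28.4 pos [0.5136 0.2186 0.2274] yaw -3.4 shift mm [  0.5  -0.7 138.9] |d| 139 turn [ 0.     0.002 -0.004] F [ 0.  -0.3 -2.1] w 0.0116
```

Emit:
step_arm(
  commands=[
    [0, 0, 0.03, 0, 0, 0],
    [0, 0, 0.03, 0, 0, 0],
    [0, 0, 0.03, 0, 0, 0],
    [0, 0, 0.025, 0, 0, 0],
    [0, 0, 0.015, 0, 0, 0],
    [0, 0, 0.006, 0, 0, 0],
    [0, 0, 0.002, 0, 0, 0],
    [0, 0, 0, 0, 0, 0],
  ],
)

```text
time: 29.25
ee_pos: [0.5145, 0.2193, 0.0913]
eef_rot: [1.0, -0.028, 0.0, -0.0]
ft_force: [-0.5, 0.3, -1.1]
width: 0.012
```

Emit:
step_arm(
  commands=[
    [0, 0, 0, 0, 0, 0],
    [0, 0, 0, 0, 0, 0],
    [0, 0, 0, 0, 0, 0],
    [0, 0, -0.01, 0, 0, 0],
    [0, 0, -0.03, 0, 0, 0],
    [0, 0, -0.035, 0, 0, 0],
    [0, 0, -0.035, 0, 0, 0],
    [0, 0, -0.03, 0, 0, 0],
    [0, 0, 0, 0, 0, 0],
  ],
  gripper=0.35,
)

```text
time: 30.15
ee_pos: [0.5154, 0.2204, 0.2354]
eef_rot: [1.0, -0.028, 0.003, -0.001]
ft_force: [0.0, 0.6, -0.2]
width: 0.0303
```

```bash
python3 look.py; python3 -c "
from h import *
go([.6903,-.1758,.2],35)"
```

```text
green body [683.4 -47.5 129.3  76.1  83.7] knob [690.2 -49.1  22.6   6.1  -4.6]
red body [ 690.3 -175.6   64.1   42.6   33.1] knob [ 690.8 -176.8   22.6    8.8  -48.4]
white fail max() iterable argument is empty
black fail max() iterable argument is empty
yellow fail max() iterable argument is empty
blue body [331.1 295.1  86.2  64.8 -71.4] knob [331.6 295.8  23.7   9.9  16.9]
t 30.2 pos [0.5148 0.2197 0.2331] yaw -3.2 shift mm [197.2 385.1  33.4] |d| 434 turn [ 0.    -0.004 -0.667] F [-0.1  0.6 -0.6] w 0.0304
```

Emit:
step_arm(
  commands=[
    [0.0164, 0.0321, 0, 0, 0, 0],
    [0.0164, 0.0321, 0, 0, 0, 0],
    [0.0164, 0.0321, 0, 0, 0, 0],
    [0.0164, 0.0321, 0, 0, 0, 0],
    [0.0164, 0.0321, 0, 0, 0, 0],
    [0.0164, 0.0321, 0, 0, 0, 0],
    [0.0164, 0.0321, 0, 0, 0, 0],
    [0.0164, 0.0321, 0, 0, 0, 0],
    [0.0164, 0.0321, 0, 0, 0, 0],
    [0.0164, 0.0321, 0, 0, 0, 0],
    [0.0164, 0.0321, 0, 0, 0, 0],
    [0.0164, 0.0321, 0, 0, 0, 0],
  ],
  gripper=0.5,
)

```text
time: 31.4
ee_pos: [0.689, -0.1781, 0.2296]
eef_rot: [1.0, -0.028, -0.001, -0.0]
ft_force: [0.2, 0.5, -0.1]
width: 0.0436
```

Emit:
step_arm(
  commands=[
    [0, 0, 0.01, 0, 0, -0.13],
    [0, 0, 0.01, 0, 0, -0.13],
    [0, 0, 0.01, 0, 0, -0.13],
    [0, 0, 0.01, 0, 0, -0.13],
    [0, 0, 0.01, 0, 0, -0.13],
    [0, 0, 0, 0, 0, 0],
    [0, 0, 0, 0, 0, 0],
  ],
)

```text
time: 32.1
ee_pos: [0.6887, -0.1766, 0.1802]
eef_rot: [0.957, 0.291, -0.0, -0.0]
ft_force: [0.3, 0.1, -0.3]
width: 0.0436
```

Run:
```python
from h import *
go([.6903,-.1758,.0775],34)
c=get_calibration('wrist');i=camera('wrist'); cv2.imwrite('pics/w4.png',i[:,:,::-1])
tins(c,i,dict(red=(256,180,110)))
ct=get_calibration('top');i=camera('top');cv2.imwrite('pics/last.png',i[:,:,::-1])
RNG['white']=((0,0,150),(180,45,255))
tins(ct,i,dict(white=(200,196,16),yellow=(175,196,20),black=(235,196,20)))
```

```text
t 32.1 pos [ 0.6887 -0.1766  0.1802] yaw 33.8 shift mm [  1.8   0.3 102.7] |d| 103 turn [-0.001  0.    -0.003] F [ 0.3  0.1 -0.3] w 0.0436
red body [ 689.8 -180.    62.8   42.1   32.2] knob [ 689.6 -180.2   25.    10.   -56.2]
white body [518.3 222.6  81.1  39.5  -2.4] knob [517.1 222.3  20.9   6.1  85.9]
yellow body [522.4 279.8  80.   58.9  -4. ] knob [520.5 284.6  20.8   9.1  88.5]
black body [506.1 117.5  64.9  39.4  -3.4] knob [505.1 117.4  23.7   9.1  85.9]
```

View pics/w4.png

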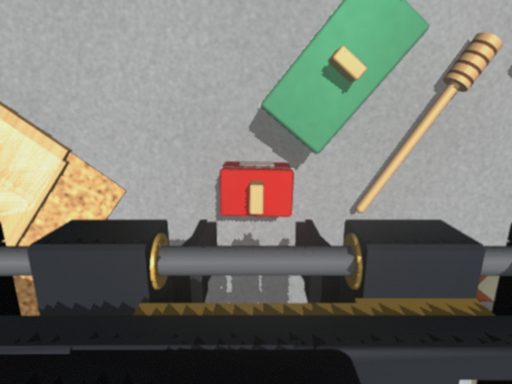

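Emit:
step_arm(
  commands=[
    [0, 0.0025, 0.03, 0, 0, 0],
    [0, 0, 0.035, 0, 0, 0],
    [0, 0, 0.02, 0, 0, 0],
    [0, 0, 0.012, 0, 0, 0],
    [0, 0, 0.005, 0, 0, 0],
    [0, 0, 0, 0, 0, 0],
    [0, 0, 0, 0, 0, 0],
  ],
)

```text
time: 32.9
ee_pos: [0.6911, -0.1787, 0.0801]
eef_rot: [0.956, 0.293, 0.001, 0.0]
ft_force: [-0.3, -0.3, -0.2]
width: 0.0433
```

Emit:
step_arm(
  commands=[
    [0, 0, 0, 0, 0, 0],
    [0, 0, 0, 0, 0, 0],
    [0, 0, 0, 0, 0, 0],
    [0, 0, 0, 0, 0, 0],
    [0, 0, 0, 0, 0, 0],
    [0, 0, -0.02, 0, 0, 0],
    [0, 0, -0.035, 0, 0, 0],
    [0, 0, -0.035, 0, 0, 0],
    [0, 0, -0.035, 0, 0, 0],
    [0, 0, -0.025, 0, 0, 0],
    [0, 0, 0, 0, 0, 0],
    [0, 0, 0, 0, 0, 0],
  ],
  gripper=0,
)

```text
time: 34.1
ee_pos: [0.6905, -0.1785, 0.2297]
eef_rot: [0.956, 0.293, 0.0, 0.0]
ft_force: [0.2, 0.5, -2.8]
width: 0.0116
```

```bash
python3 -c "
from h import *
go([.507,.168,.088],-3.2)"
```

```text
t 34.1 pos [ 0.6905 -0.1785  0.2297] yaw 34.0 shift mm [  41.9 -390.   141.3] |d| 417 turn [ 0.001 -0.001  0.65 ] F [ 0.2  0.5 -2.8] w 0.0116
```

Emit:
step_arm(
  commands=[
    [0.0038, -0.0355, 0, 0, 0, 0],
    [0.0038, -0.0355, 0, 0, 0, 0],
    [0.0038, -0.0355, 0, 0, 0, 0],
    [0.0038, -0.0355, 0, 0, 0, 0],
    [0.0038, -0.0355, 0, 0, 0, 0],
    [0.0038, -0.0355, 0, 0, 0, 0],
    [0.0038, -0.0355, 0, 0, 0, 0],
    [0.0038, -0.0355, 0, 0, 0, 0],
    [0.0038, -0.0355, 0, 0, 0, 0],
    [0.0038, -0.0355, 0, 0, 0, 0],
    [0.0038, -0.0355, 0, 0, 0, 0],
  ],
)

```text
time: 35.2
ee_pos: [0.505, 0.169, 0.2276]
eef_rot: [0.956, 0.293, -0.001, 0.0]
ft_force: [1.1, 0.0, -1.4]
width: 0.0116
```

Emit:
step_arm(
  commands=[
    [0, 0, 0, 0, 0, 0.13],
    [0, 0, 0, 0, 0, 0.13],
    [0, 0, 0, 0, 0, 0.13],
    [0, 0, 0, 0, 0, 0.13],
    [0, 0, 0, 0, 0, 0.13],
    [0, 0, 0, 0, 0, 0],
    [0, 0, 0, 0, 0, 0],
  ],
)

```text
time: 35.9
ee_pos: [0.5061, 0.168, 0.228]
eef_rot: [1.0, -0.026, -0.001, 0.0]
ft_force: [-0.2, -0.1, -1.0]
width: 0.0114
```

```bash
python3 -c "
from h import *
go([.507,.168,.0895],-3.2)"
```

```text
t 35.9 pos [0.5061 0.168  0.228 ] yaw -3.0 shift mm [ 1.100e+00 -1.000e-01  1.385e+02] |d| 138 turn [0.001 0.001 0.004] F [-0.2 -0.1 -1. ] w 0.0114
```

Emit:
step_arm(
  commands=[
    [0, 0, 0.03, 0, 0, 0],
    [0, 0, 0.03, 0, 0, 0],
    [0, 0, 0.03, 0, 0, 0],
    [0, 0, 0.025, 0, 0, 0],
    [0, 0, 0.015, 0, 0, 0],
    [0, 0, 0.006, 0, 0, 0],
    [0, 0, 0.002, 0, 0, 0],
    [0, 0, 0, 0, 0, 0],
  ],
)

```text
time: 36.7
ee_pos: [0.5069, 0.1685, 0.0913]
eef_rot: [1.0, -0.028, 0.0, -0.0]
ft_force: [0.8, 0.6, -1.5]
width: 0.0119
```

Emit:
step_arm(
  commands=[
    [0, 0, 0, 0, 0, 0],
    [0, 0, 0, 0, 0, 0],
    [0, 0, 0, 0, 0, 0],
    [0, 0, -0.01, 0, 0, 0],
    [0, 0, -0.03, 0, 0, 0],
    [0, 0, -0.035, 0, 0, 0],
    [0, 0, -0.035, 0, 0, 0],
    [0, 0, -0.03, 0, 0, 0],
    [0, 0, 0, 0, 0, 0],
  ],
  gripper=0.35,
)

```text
time: 37.6
ee_pos: [0.508, 0.1695, 0.2352]
eef_rot: [1.0, -0.028, 0.003, -0.001]
ft_force: [0.6, 1.0, -0.3]
width: 0.0302
```

```bash
python3 look.py; python3 -c "
from h import *
go([.6895,-.0487,.2],84)"
```

```text
green body [687.5 -47.9 128.   68.6  84.8] knob [690.2 -49.1  22.6   6.1  -4.6]
red fail max() iterable argument is empty
white fail max() iterable argument is empty
black fail max() iterable argument is empty
yellow body [522.6 279.8  82.   57.3  -1.4] knob [520.5 284.6  20.8   9.1  88.5]
blue body [331.1 295.   86.6  64.8 -71.4] knob [331.6 295.8  23.7   9.9  16.9]
t 37.6 pos [0.5073 0.1688 0.233 ] yaw -3.2 shift mm [194.  207.   33.6] |d| 286 turn [ 0.003 -0.004 -1.522] F [-0.2  0.4 -0.5] w 0.0306
```

Emit:
step_arm(
  commands=[
    [0.0243, 0.0259, 0, 0, 0, 0],
    [0.0243, 0.0259, 0, 0, 0, 0],
    [0.0243, 0.0259, 0, 0, 0, 0],
    [0.0243, 0.0259, 0, 0, 0, 0],
    [0.0243, 0.0259, 0, 0, 0, 0],
    [0.0243, 0.0259, 0, 0, 0, 0],
    [0.0243, 0.0259, 0, 0, 0, 0],
    [0.0243, 0.0259, 0, 0, 0, 0],
  ],
  gripper=0.5,
)

```text
time: 38.45
ee_pos: [0.6894, -0.0507, 0.2295]
eef_rot: [1.0, -0.028, -0.001, 0.0]
ft_force: [0.9, 1.1, 0.6]
width: 0.0435
```

Emit:
step_arm(
  commands=[
    [0, 0, 0.005, 0, 0, -0.138],
    [0, 0, 0.005, 0, 0, -0.138],
    [0, 0, 0.005, 0, 0, -0.138],
    [0, 0, 0.005, 0, 0, -0.138],
    [0, 0, 0.005, 0, 0, -0.138],
    [0, 0, 0.005, 0, 0, -0.138],
    [0, 0, 0.005, 0, 0, -0.138],
    [0, 0, 0.005, 0, 0, -0.138],
    [0, 0, 0.005, 0, 0, -0.138],
    [0, 0, 0.005, 0, 0, -0.138],
    [0, 0, 0, 0, 0, -0.138],
    [0, 0, 0, 0, 0, 0],
  ],
)

```text
time: 39.65
ee_pos: [0.6885, -0.0495, 0.1794]
eef_rot: [0.744, 0.669, -0.0, -0.001]
ft_force: [0.6, 0.6, 1.0]
width: 0.0437
```

Run:
```python
from h import *
print(read_state()['joint_positions'].round(2))
c=get_calibration('wrist');i=camera('wrist'); cv2.imwrite('pics/w5.png',i[:,:,::-1])
tins(c,i,dict(green=(256,180,150)))
go([.6895,-.0487,.0775],84)
```

```text
[ 0.69  0.8  -1.17  1.3   0.72  1.49  1.06]
green body [688.  -54.  129.4  64.6  84.3] knob [688.7 -54.2  23.1   9.1  -6. ]
t 39.7 pos [ 0.6886 -0.0494  0.1797] yaw 83.6 shift mm [  0.7   0.9 102.2] |d| 102 turn [-0.001 -0.    -0.007] F [0.  1.1 0.9] w 0.0438
```

Emit:
step_arm(
  commands=[
    [-0.0025, 0, 0.03, 0, 0, -0.01],
    [0, 0, 0.035, 0, 0, 0],
    [0, 0, 0.02, 0, 0, 0],
    [0, 0, 0.012, 0, 0, 0],
    [0, 0, 0.005, 0, 0, 0],
    [0, 0, 0, 0, 0, 0],
    [0, 0, 0, 0, 0, 0],
  ],
)

```text
time: 40.4
ee_pos: [0.6893, -0.0517, 0.0799]
eef_rot: [0.741, 0.671, 0.001, 0.001]
ft_force: [0.1, -0.7, 0.4]
width: 0.0434
```

Emit:
step_arm(
  commands=[
    [0, 0, 0, 0, 0, 0],
    [0, 0, 0, 0, 0, 0],
    [0, 0, 0, 0, 0, 0],
    [0, 0, 0, 0, 0, 0],
    [0, 0, 0, 0, 0, 0],
    [0, 0, -0.02, 0, 0, 0],
    [0, 0, -0.035, 0, 0, 0],
    [0, 0, -0.035, 0, 0, 0],
    [0, 0, -0.035, 0, 0, 0],
    [0, 0, -0.025, 0, 0, 0],
    [0, 0, 0, 0, 0, 0],
    [0, 0, 0, 0, 0, 0],
  ],
  gripper=0,
)

```text
time: 41.6
ee_pos: [0.6886, -0.0519, 0.2288]
eef_rot: [0.741, 0.671, 0.0, 0.0]
ft_force: [-0.0, -0.2, -3.9]
width: 0.0118
```

Run:
```python
from h import *
go([.5985,.2465,.0885],86.8)
ct=get_calibration('top');i=camera('top');cv2.imwrite('pics/last.png',i[:,:,::-1])
RNG['white']=((0,0,150),(180,45,255))
tins(ct,i,dict(white=(200,196,16),yellow=(175,196,20),red=(215,196,14),black=(236,196,12)))
```

```text
t 41.6 pos [ 0.6886 -0.0519  0.2288] yaw 84.4 shift mm [ 288.1 -119.1  140.2] |d| 342 turn [ 0.     0.    -0.043] F [-0.  -0.2 -3.9] w 0.0118
white body [518.3 222.6  81.1  39.5  -2.4] knob [517.1 222.3  21.    6.1  85.9]
yellow body [522.4 279.9  82.5  57.2  -1.4] knob [520.5 284.6  20.8   9.1  88.5]
red body [508.4 171.7  62.2  39.4  -2.9] knob [508.7 170.6  17.8   9.1  87.4]
black body [507.5 115.9  61.8  36.3  -3.4] knob [505.1 117.4  23.7   9.1  85.9]
```

Emit:
step_arm(
  commands=[
    [0.032, -0.0131, 0, 0, 0, 0],
    [0.032, -0.0131, 0, 0, 0, 0],
    [0.032, -0.0131, 0, 0, 0, 0],
    [0.032, -0.0131, 0, 0, 0, 0],
    [0.032, -0.0131, 0, 0, 0, 0],
    [0.032, -0.0131, 0, 0, 0, 0],
    [0.032, -0.0131, 0, 0, 0, 0],
    [0.032, -0.0131, 0, 0, 0, 0],
    [0.032, -0.0131, 0, 0, 0, 0],
    [0, 0, 0, 0, 0, -0.043],
    [0, 0, 0, 0, 0, 0],
    [0, 0, 0, 0, 0, 0],
  ],
)

```text
time: 42.85
ee_pos: [0.6, 0.245, 0.2273]
eef_rot: [0.727, 0.686, -0.001, -0.0]
ft_force: [-0.2, -1.0, -3.9]
width: 0.0115
```

Run:
```python
from h import *
go([.5995,.2465,.0885],86.8)
c=get_calibration('wrist');i=camera('wrist'); cv2.imwrite('pics/w6.png',i[:,:,::-1])
go([.5995,.2465,.0885],86.8)
```

```text
t 42.9 pos [0.6    0.245  0.2273] yaw 86.7 shift mm [  1.6  -0.4 138.8] |d| 139 turn [-0.001  0.001 -0.002] F [-0.2 -1.  -3.9] w 0.0115
t 42.9 pos [0.6002 0.2448 0.2275] yaw 86.6 shift mm [  1.8  -0.6 139. ] |d| 139 turn [-0.001  0.001 -0.003] F [-0.  -0.6 -3.5] w 0.0117
```

View pics/w6.png

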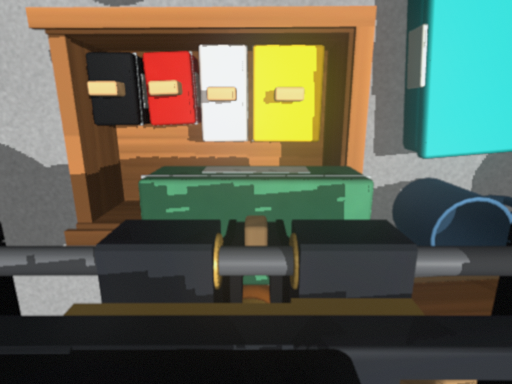

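The view shows black, red, white and yellow in a neat row (knobs at row 93) with even gaps, and green held square above its slot. I lower green.

Emit:
step_arm(
  commands=[
    [0.0015, 0, 0.03, 0, 0, 0],
    [0, 0, 0.03, 0, 0, 0],
    [0, 0, 0.02, 0, 0, 0],
    [0, 0, 0.02, 0, 0, 0],
    [0, 0, 0, 0, 0, 0],
  ],
)

```text
time: 43.4
ee_pos: [0.5992, 0.246, 0.1255]
eef_rot: [0.727, 0.686, -0.002, -0.0]
ft_force: [0.1, -0.2, -4.1]
width: 0.0118
```

Emit:
step_arm(
  commands=[
    [0, 0, 0.015, 0, 0, 0],
    [0, 0, 0.01, 0, 0, 0],
    [0, 0, 0.008, 0, 0, 0],
    [0, 0, 0.005, 0, 0, 0],
    [0, 0, 0, 0, 0, 0],
  ],
)

```text
time: 43.9
ee_pos: [0.5996, 0.2476, 0.0899]
eef_rot: [0.727, 0.687, -0.0, -0.0]
ft_force: [-0.4, 0.1, -2.7]
width: 0.0118
```

Emit:
step_arm(
  commands=[
    [0, 0, 0.0015, 0, 0, 0],
    [0, 0, 0, 0, 0, 0],
  ],
)

```text
time: 44.1
ee_pos: [0.6, 0.2479, 0.0893]
eef_rot: [0.727, 0.687, 0.0, 0.0]
ft_force: [-0.4, -0.1, -4.2]
width: 0.0115
```

Emit:
step_arm(
  commands=[
    [0, 0, 0, 0, 0, 0],
    [0, 0, 0, 0, 0, 0],
    [0, 0, 0, 0, 0, 0],
    [0, 0, -0.01, 0, 0, 0],
    [0, 0, -0.03, 0, 0, 0],
    [0, 0, -0.035, 0, 0, 0],
    [0, 0, -0.035, 0, 0, 0],
    [0, 0, -0.03, 0, 0, 0],
    [0, 0, 0, 0, 0, 0],
  ],
  gripper=0.35,
)

```text
time: 45.0
ee_pos: [0.6007, 0.2494, 0.2345]
eef_rot: [0.726, 0.687, 0.003, 0.001]
ft_force: [-0.3, 1.2, 0.2]
width: 0.0307
```

```bash
python3 look.py; python3 -c "
from h import *
print(read_state()['joint_positions'].round(2))
go([.3313,.2955,.2],-71.8)"
```

```text
green fail max() iterable argument is empty
red fail max() iterable argument is empty
white fail max() iterable argument is empty
black fail max() iterable argument is empty
yellow body [522.4 279.9  82.5  57.2  -1.4] knob [520.  284.7  21.1   9.1  85.9]
blue body [331.1 295.   86.1  64.6 -71.2] knob [331.6 296.1  23.5   9.5  20.1]
[ 0.32  0.7  -1.23  1.36  0.65  1.52  0.65]
t 45.0 pos [0.6003 0.2486 0.2319] yaw 86.8 shift mm [  31.8 -271.3   31. ] |d| 275 turn [ 0.004 -0.001 -0.373] F [-0.2 -0.5 -0.2] w 0.0302
```

Emit:
step_arm(
  commands=[
    [0.004, -0.0339, 0, 0, 0, 0],
    [0.004, -0.0339, 0, 0, 0, 0],
    [0.004, -0.0339, 0, 0, 0, 0],
    [0.004, -0.0339, 0, 0, 0, 0],
    [0.004, -0.0339, 0, 0, 0, 0],
    [0.004, -0.0339, 0, 0, 0, 0],
    [0.004, -0.0339, 0, 0, 0, 0],
    [0.004, -0.0339, 0, 0, 0, 0],
    [0, 0, 0.02, 0, 0, -0.126],
    [0, 0, 0.02, 0, 0, -0.126],
    [0, 0, 0.01, 0, 0, -0.125],
    [0, 0, 0, 0, 0, 0],
  ],
  gripper=0.5,
)

```text
time: 46.25
ee_pos: [0.339, 0.2914, 0.1791]
eef_rot: [0.583, 0.812, -0.002, -0.001]
ft_force: [-0.3, -0.1, 1.4]
width: 0.0434
```

Run:
```python
from h import *
print(read_state()['joint_positions'].round(2))
c=get_calibration('wrist');i=camera('wrist'); cv2.imwrite('pics/w7.png',i[:,:,::-1])
tins(c,i,dict(blue=(256,180,110)))
go([.3313,.2955,.0775],-71.5)
c=get_calibration('top');i=camera('top');cv2.imwrite('pics/last.png',i[:,:,::-1])
tins(c,i,dict(green=(195,163,30)))
```

```text
[ 0.56  0.18 -1.44  1.94  0.19  1.19  0.95]
blue body [330.1 291.4  85.1  63.1 -71.4] knob [329.8 291.7  23.6   9.9  18.6]
t 46.3 pos [0.3392 0.292  0.18  ] yaw 108.4 shift mm [  5.9  -6.  102.5] |d| 103 turn [-0.004  0.    -0.002] F [ 0.5 -0.  -0.5] w 0.0432
green body [600.9 247.3 126.1  67.6  87.6] knob [603.8 252.2  22.    9.1  -1.9]
```

J3 is close to its limit in this posture, so I back off and turn the wrist the other way round.

Emit:
step_arm(
  commands=[
    [-0.006, 0.019, -0.02, 0, 0, 0],
    [-0.006, 0.019, -0.02, 0, 0, 0],
    [-0.006, 0.019, -0.01, 0, 0, 0],
    [0, 0, 0, 0, 0, 0.135],
    [0, 0, 0, 0, 0, 0.135],
    [0, 0, 0, 0, 0, 0.135],
    [0, 0, 0, 0, 0, 0.135],
    [0, 0, 0, 0, 0, 0.135],
    [0, 0, 0, 0, 0, 0.135],
    [0, 0, 0, 0, 0, 0.135],
    [0, 0, 0, 0, 0, 0.135],
    [0, 0, 0, 0, 0, 0.135],
  ],
)

```text
time: 47.55
ee_pos: [0.3999, 0.2935, 0.2312]
eef_rot: [0.944, 0.329, -0.001, -0.0]
ft_force: [-0.8, -0.2, -0.6]
width: 0.043
```

Emit:
step_arm(
  commands=[
    [0, 0, 0, 0, 0, 0.135],
    [0, 0, 0, 0, 0, 0.135],
    [0, 0, 0, 0, 0, 0.135],
    [0, 0, 0, 0, 0, 0.135],
    [0, 0, 0, 0, 0, 0.135],
    [0, 0, 0, 0, 0, 0.135],
    [0, 0, 0, 0, 0, 0.135],
    [0, 0, 0, 0, 0, 0.135],
    [0, 0, 0, 0, 0, 0.135],
    [0, 0, 0, 0, 0, 0.135],
    [0, 0, 0, 0, 0, 0.135],
    [0, 0, 0, 0, 0, 0],
  ],
)

```text
time: 48.75
ee_pos: [0.3999, 0.2935, 0.2311]
eef_rot: [0.919, -0.395, -0.0, 0.0]
ft_force: [-0.8, -0.4, -0.8]
width: 0.0432
```

Run:
```python
from h import *
print(read_state()['joint_positions'].round(2))
go([.331,.294,.17],-71.5)
```

```text
[ 0.16  0.14 -0.94  1.77  0.12  1.29 -1.62]
t 48.8 pos [0.3999 0.2935 0.2311] yaw -46.5 shift mm [-47.8  49.6  61.2] |d| 92 turn [0.001 0.    0.437] F [-0.8 -0.4 -0.8] w 0.0432
```

Emit:
step_arm(
  commands=[
    [-0.016, 0.0165, 0, 0, 0, 0],
    [-0.016, 0.0165, 0, 0, 0, 0],
    [-0.016, 0.0165, 0, 0, 0, 0],
    [0, 0, 0.015, 0, 0, 0.109],
    [0, 0, 0.015, 0, 0, 0.109],
    [0, 0, 0.015, 0, 0, 0.109],
    [0, 0, 0.015, 0, 0, 0.109],
    [0, 0, 0, 0, 0, 0],
    [0, 0, 0, 0, 0, 0],
  ],
)

```text
time: 49.65
ee_pos: [0.3307, 0.2939, 0.1711]
eef_rot: [0.815, -0.58, -0.0, 0.001]
ft_force: [0.3, 0.8, 0.7]
width: 0.0433
```

Run:
```python
from h import *
print(read_state()['joint_positions'].round(2))
c=get_calibration('wrist');i=camera('wrist'); cv2.imwrite('pics/w8.png',i[:,:,::-1])
tins(c,i,dict(blue=(256,180,110)))
go([.3305,.294,.0775],-71.4)
```

```text
[ 0.16  0.05 -0.99  1.97  0.04  1.15 -2.09]
blue body [331.9 292.1  85.4  63.5 -71.9] knob [331.2 291.6  23.2   8.9  19. ]
t 49.7 pos [0.331  0.294  0.1714] yaw -70.9 shift mm [-0.2  0.3 93.9] |d| 94 turn [ 0.001 -0.     0.008] F [-0.  1.  0.] w 0.0437
```

Emit:
step_arm(
  commands=[
    [0, 0, 0.03, 0, 0, 0.008],
    [0, 0, 0.03, 0, 0, 0],
    [0, 0, 0.02, 0, 0, 0],
    [0, 0, 0.01, 0, 0, 0],
    [0, 0, 0.003, 0, 0, 0],
    [0, 0, 0, 0, 0, 0],
    [0, 0, 0, 0, 0, 0],
  ],
)

```text
time: 50.4
ee_pos: [0.3312, 0.294, 0.0786]
eef_rot: [0.811, -0.585, 0.0, 0.0]
ft_force: [0.3, 1.1, 0.6]
width: 0.0436
```

Emit:
step_arm(
  commands=[
    [0, 0, 0, 0, 0, 0],
    [0, 0, 0, 0, 0, 0],
    [0, 0, 0, 0, 0, 0],
    [0, 0, 0, 0, 0, 0],
    [0, 0, 0, 0, 0, 0],
    [0, 0, -0.02, 0, 0, 0],
    [0, 0, -0.035, 0, 0, 0],
    [0, 0, -0.035, 0, 0, 0],
    [0, 0, -0.035, 0, 0, 0],
    [0, 0, -0.025, 0, 0, 0],
    [0, 0, 0, 0, 0, 0],
    [0, 0, 0, 0, 0, 0],
  ],
  gripper=0,
)

```text
time: 51.6
ee_pos: [0.3307, 0.2934, 0.227]
eef_rot: [0.811, -0.585, 0.0, 0.001]
ft_force: [0.1, -0.4, -2.7]
width: 0.0113
```

Run:
```python
from h import *
print(read_state()['joint_positions'].round(2))
print(chest(.048,-.0686))
go([.593,.1312,.0885],-93.2)
```

```text
[ 0.21 -0.03 -1.    1.89 -0.03  1.27 -2.03]
[0.5930958  0.13132753]
t 51.6 pos [0.3307 0.2934 0.227 ] yaw -71.7 shift mm [ 236.3 -198.1  138.5] |d| 338 turn [ 0.001 -0.002  0.376] F [ 0.1 -0.4 -2.7] w 0.0113
```

Emit:
step_arm(
  commands=[
    [0.0263, -0.022, 0, 0, 0, 0],
    [0.0263, -0.022, 0, 0, 0, 0],
    [0.0263, -0.022, 0, 0, 0, 0],
    [0.0263, -0.022, 0, 0, 0, 0],
    [0.0263, -0.022, 0, 0, 0, 0],
    [0.0263, -0.022, 0, 0, 0, 0],
    [0.0263, -0.022, 0, 0, 0, 0],
    [0.0263, -0.022, 0, 0, 0, 0],
    [0.0263, -0.022, 0, 0, 0, 0],
    [0, 0, 0, 0, 0, 0.125],
    [0, 0, 0, 0, 0, 0.125],
    [0, 0, 0, 0, 0, 0.126],
  ],
)

```text
time: 52.8
ee_pos: [0.5925, 0.1313, 0.2244]
eef_rot: [-0.685, 0.728, 0.001, -0.003]
ft_force: [-0.4, -0.1, -2.1]
width: 0.0118
```

Emit:
step_arm(
  commands=[
    [0, 0, 0, 0, 0, 0],
    [0, 0, 0, 0, 0, 0],
  ],
)

```text
time: 53.0
ee_pos: [0.5927, 0.1315, 0.2258]
eef_rot: [-0.689, 0.725, 0.001, -0.002]
ft_force: [-0.4, 0.4, -2.5]
width: 0.0115
```

Run:
```python
from h import *
print(read_state()['joint_positions'].round(2))
go([.593,.1312,.0885],-93.2)
i=camera('wrist'); cv2.imwrite('pics/w9.png',i[:,:,::-1])
```

```text
[ 0.26  0.39 -0.72  1.5   0.26  1.35 -2.1 ]
t 53.0 pos [0.5927 0.1315 0.2258] yaw -92.9 shift mm [ -0.   -0.8 137.3] |d| 137 turn [ 0.004 -0.002  0.005] F [-0.4  0.4 -2.5] w 0.0115
```

View pics/w9.png

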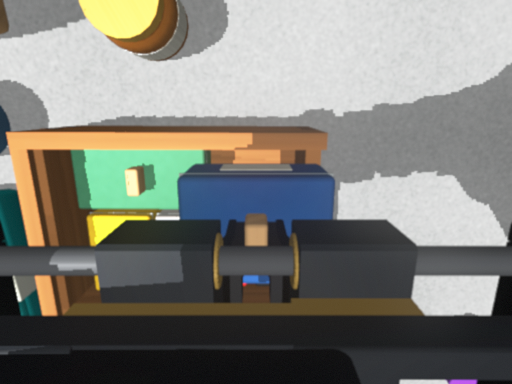

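Green stands in its corner and blue hangs over the free slot, so I lower it.

Emit:
step_arm(
  commands=[
    [0, 0, 0.03, 0, 0, 0],
    [0, 0, 0.03, 0, 0, 0],
    [0, 0, 0.02, 0, 0, 0],
    [0, 0, 0.02, 0, 0, 0],
    [0, 0, 0, 0, 0, 0],
  ],
)

```text
time: 53.55
ee_pos: [0.5913, 0.1307, 0.1242]
eef_rot: [-0.688, 0.726, 0.002, -0.003]
ft_force: [-0.7, -0.2, -2.0]
width: 0.0117
```

Emit:
step_arm(
  commands=[
    [0, 0, 0.015, 0, 0, 0],
    [0, 0, 0.01, 0, 0, 0],
    [0, 0, 0.008, 0, 0, 0],
    [0, 0, 0.004, 0, 0, 0],
    [0, 0, 0, 0, 0, 0],
  ],
)

```text
time: 54.05
ee_pos: [0.5929, 0.1312, 0.0899]
eef_rot: [-0.687, 0.726, 0.0, -0.001]
ft_force: [0.2, -0.2, -2.1]
width: 0.0115
```

Emit:
step_arm(
  commands=[
    [0, 0, 0.0025, 0, 0, 0],
    [0, 0, 0, 0, 0, 0],
  ],
)

```text
time: 54.25
ee_pos: [0.5932, 0.1313, 0.088]
eef_rot: [-0.687, 0.726, -0.0, -0.001]
ft_force: [0.5, 0.2, -3.3]
width: 0.0114
```

Emit:
step_arm(
  commands=[
    [0, 0, 0, 0, 0, 0],
    [0, 0, 0, 0, 0, 0],
    [0, 0, 0, 0, 0, 0],
    [0, 0, -0.01, 0, 0, 0],
    [0, 0, -0.03, 0, 0, 0],
    [0, 0, -0.035, 0, 0, 0],
    [0, 0, -0.035, 0, 0, 0],
    [0, 0, -0.03, 0, 0, 0],
    [0, 0, 0, 0, 0, 0],
  ],
  gripper=0.35,
)

```text
time: 55.15
ee_pos: [0.5951, 0.1324, 0.2334]
eef_rot: [-0.687, 0.726, -0.002, 0.002]
ft_force: [-0.2, -0.3, 0.4]
width: 0.0304
```

Run:
```python
from h import *
print(read_state()['joint_positions'].round(2))
go([.4256,-.3797,.2],-93.2)
```

```text
[ 0.27  0.39 -0.72  1.49  0.26  1.36 -2.1 ]
t 55.1 pos [0.5951 0.1324 0.2334] yaw -93.2 shift mm [520.8 141.1  32.3] |d| 540 turn [-0.006  0.001  0.   ] F [-0.2 -0.3  0.4] w 0.0304
```

Emit:
step_arm(
  commands=[
    [0.037, 0.01, 0, 0, 0, 0],
    [0.037, 0.01, 0, 0, 0, 0],
    [0.037, 0.01, 0, 0, 0, 0],
    [0.037, 0.01, 0, 0, 0, 0],
    [0.037, 0.01, 0, 0, 0, 0],
    [0.037, 0.01, 0, 0, 0, 0],
    [0.037, 0.01, 0, 0, 0, 0],
    [0.037, 0.01, 0, 0, 0, 0],
    [0.037, 0.01, 0, 0, 0, 0],
    [0.037, 0.01, 0, 0, 0, 0],
  ],
  gripper=0.5,
)

```text
time: 56.15
ee_pos: [0.4721, -0.2338, 0.2287]
eef_rot: [-0.687, 0.726, -0.0, -0.001]
ft_force: [1.4, -0.5, -0.3]
width: 0.0434
```

Run:
```python
from h import *
i=camera('top'); cv2.imwrite('pics/t4.png',i[:,:,::-1])
S=i[105:285,130:450]; cv2.imwrite('pics/t4c.png',cv2.resize(S,None,fx=2.5,fy=2.5,interpolation=cv2.INTER_CUBIC)[:,:,::-1])
c=get_calibration('top'); RNG['white']=((0,0,150),(180,45,255))
tins(c,i,dict(white=(200,196,16),yellow=(175,196,20),red=(215,196,14),black=(236,196,12),green=(190,166,28),blue=(228,166,24)))
go([.4256,-.3797,.06],-93.2)
```

```text
white body [518.3 222.6  81.1  39.5  -2.4] knob [517.1 222.3  21.    6.1  85.9]
yellow body [522.4 279.9  82.5  57.2  -1.4] knob [520.  284.7  21.1   9.1  85.9]
red body [508.4 171.7  62.2  39.4  -2.9] knob [507.4 171.   19.5   8.2  74.5]
black fail max() iterable argument is empty
green body [601.  250.3 132.3  67.7  87.6] knob [603.8 252.2  22.    9.1  -1.9]
blue body [596.2 134.   83.7  63.2  85.9] knob [595.4 135.   22.    9.   -3. ]
t 56.2 pos [ 0.4693 -0.241   0.2284] yaw -93.6 shift mm [140.5  34.4 169. ] |d| 222 turn [ 0.003 -0.004 -0.007] F [-1.9 -6.6  0.3] w 0.0433
```

View pics/t4c.png

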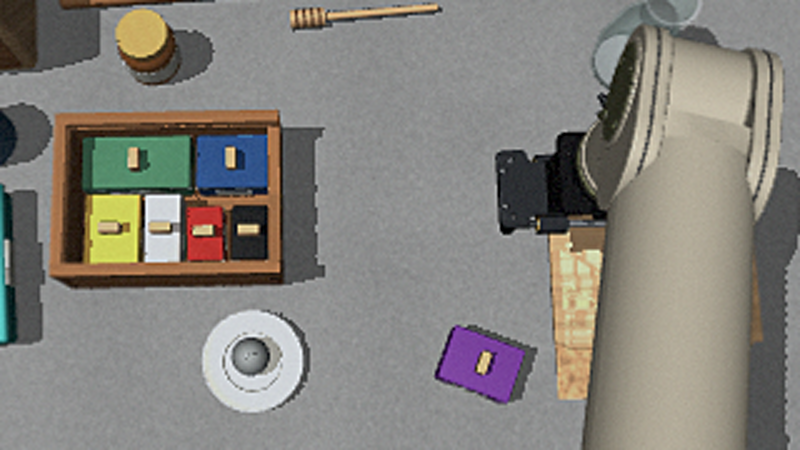

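The view shows all six tins upright in the chest as planned and clear of each other. Next I fetch the lid from where I released it.

Emit:
step_arm(
  commands=[
    [0.035, 0.0086, 0, 0, 0, 0],
    [0.035, 0.0086, 0, 0, 0, 0],
    [0.035, 0.0086, 0, 0, 0, 0],
    [0.0345, 0.0086, 0, 0, 0, 0],
    [0, 0, 0.03, 0, 0, 0],
    [0, 0, 0.03, 0, 0, 0],
    [0, 0, 0.03, 0, 0, 0],
    [0, 0, 0.03, 0, 0, 0],
    [0, 0, 0, 0, 0, 0],
    [0, 0, 0, 0, 0, 0],
  ],
)

```text
time: 57.2
ee_pos: [0.4308, -0.3698, 0.1093]
eef_rot: [-0.687, 0.726, 0.0, -0.001]
ft_force: [-1.1, -1.0, 0.2]
width: 0.0437
```

Run:
```python
from h import *
c=get_calibration('wrist');i=camera('wrist'); cv2.imwrite('pics/w10.png',i[:,:,::-1])
go([.4256,-.3797,.034],-93.2)
h=cv2.cvtColor(i,cv2.COLOR_RGB2HSV); print(rays(c,[[0,0]])[0])
```

```text
t 57.2 pos [ 0.4314 -0.3703  0.1103] yaw -93.2 shift mm [ 9.5  5.3 76.3] |d| 77 turn [ 0.    -0.002  0.   ] F [1.  0.5 1.1] w 0.0434
[ 0.49916402 -0.37537767  0.2520275 ]
```

View pics/w10.png

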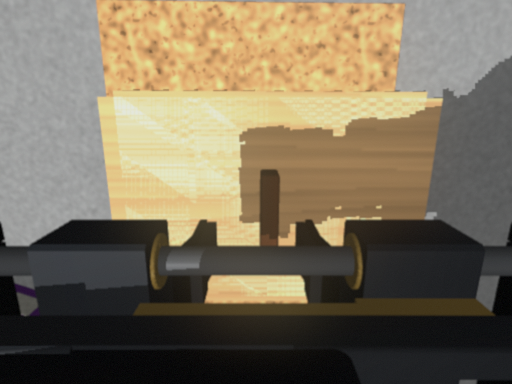

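The bar shows at column 270, a little right of the jaws' middle. That agrees with the 9.5 mm still to go along tool x.

Emit:
step_arm(
  commands=[
    [0.0095, 0.005, 0, 0, 0, 0],
    [0, 0, 0.03, 0, 0, 0],
    [0, 0, 0.025, 0, 0, 0],
    [0, 0, 0.015, 0, 0, 0],
    [0, 0, 0.005, 0, 0, 0],
    [0, 0, 0, 0, 0, 0],
  ],
)

```text
time: 57.85
ee_pos: [0.4251, -0.3797, 0.0341]
eef_rot: [-0.687, 0.727, -0.0, -0.001]
ft_force: [-0.4, -0.1, -0.1]
width: 0.0431
```

Emit:
step_arm(
  commands=[
    [0, 0, 0, 0, 0, 0],
    [0, 0, 0, 0, 0, 0],
    [0, 0, 0, 0, 0, 0],
    [0, 0, 0, 0, 0, 0],
    [0, 0, 0, 0, 0, 0],
    [0, 0, 0, 0, 0, 0],
  ],
  gripper=0,
)

```text
time: 58.45
ee_pos: [0.4251, -0.3794, 0.034]
eef_rot: [-0.687, 0.727, -0.0, -0.001]
ft_force: [0.3, -0.2, 3.1]
width: 0.0137
```

Emit:
step_arm(
  commands=[
    [0, 0, -0.005, 0, 0, 0],
    [0, 0, -0.02, 0, 0, 0],
    [0, 0, -0.03, 0, 0, 0],
    [0, 0, -0.03, 0, 0, 0],
    [0, 0, -0.03, 0, 0, 0],
    [0, 0, -0.03, 0, 0, 0],
    [0, 0, 0, 0, 0, 0],
  ],
)

```text
time: 59.15
ee_pos: [0.4269, -0.3802, 0.183]
eef_rot: [-0.687, 0.726, -0.003, -0.001]
ft_force: [1.0, 0.3, -3.2]
width: 0.0139
```

Run:
```python
from h import *
p=chest(.0005,-.28); print(p)
go([*p,.17],-93.2)
```

```text
[ 0.5338692  -0.07709132]
t 59.1 pos [ 0.4269 -0.3802  0.183 ] yaw -93.2 shift mm [-308.6  -90.    11.7] |d| 322 turn [-0.003 -0.005  0.   ] F [ 1.   0.3 -3.2] w 0.0139
```

Emit:
step_arm(
  commands=[
    [-0.031, -0.009, 0, 0, 0, 0],
    [-0.031, -0.009, 0, 0, 0, 0],
    [-0.031, -0.009, 0, 0, 0, 0],
    [-0.031, -0.009, 0, 0, 0, 0],
    [-0.031, -0.009, 0, 0, 0, 0],
    [-0.031, -0.009, 0, 0, 0, 0],
    [-0.031, -0.009, 0, 0, 0, 0],
    [-0.031, -0.009, 0, 0, 0, 0],
    [-0.031, -0.009, 0, 0, 0, 0],
    [-0.03, -0.009, 0, 0, 0, 0],
    [0, 0, 0.02, 0, 0, 0],
    [0, 0, 0.02, 0, 0, 0],
  ],
)

```text
time: 60.35
ee_pos: [0.5321, -0.0743, 0.137]
eef_rot: [-0.688, 0.726, 0.0, -0.001]
ft_force: [-0.3, -0.6, -2.8]
width: 0.014
```

Emit:
step_arm(
  commands=[
    [0, 0, 0.01, 0, 0, 0],
    [0, 0, 0.006, 0, 0, 0],
    [0, 0, 0, 0, 0, 0],
    [0, 0, 0, 0, 0, 0],
  ],
)

```text
time: 60.75
ee_pos: [0.5325, -0.0758, 0.1227]
eef_rot: [-0.687, 0.727, -0.0, -0.001]
ft_force: [-0.3, 0.1, -2.9]
width: 0.0136
```

Run:
```python
from h import *
p=chest(.0005,-.28)
go([*p,.122],-93.2)
i=camera('wrist'); cv2.imwrite('pics/w11.png',i[:,:,::-1])
go([*p,.122],-93.2)
```

```text
t 60.8 pos [ 0.5325 -0.0758  0.1227] yaw -93.2 shift mm [ 1.2 -1.5  0.7] |d| 2 turn [ 0.001 -0.001  0.   ] F [-0.3  0.1 -2.9] w 0.0136
t 60.8 pos [ 0.5326 -0.0758  0.1229] yaw -93.2 shift mm [ 1.2 -1.3  0.9] |d| 2 turn [ 0.    -0.001  0.   ] F [ 0.1  0.1 -2.4] w 0.0141
```

View pics/w11.png

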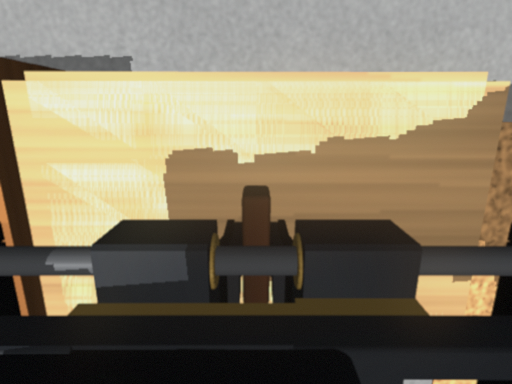

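The lid is level in the grip with its tapered end just short of the chest mouth at the left edge. I enter it gently.

Emit:
step_arm(
  commands=[
    [-0.01, -0.001, 0, 0, 0, 0],
    [-0.01, 0, 0, 0, 0, 0],
    [-0.01, 0, 0, 0, 0, 0],
    [-0.01, 0, 0, 0, 0, 0],
    [-0.01, 0, 0, 0, 0, 0],
    [0, 0, 0, 0, 0, 0],
  ],
)

```text
time: 61.4
ee_pos: [0.536, -0.0236, 0.1222]
eef_rot: [-0.688, 0.726, 0.0, -0.001]
ft_force: [0.1, 0.9, -2.5]
width: 0.0137
```

Emit:
step_arm(
  commands=[
    [-0.01, 0, 0, 0, 0, 0],
    [-0.01, 0, 0, 0, 0, 0],
    [-0.01, 0, 0, 0, 0, 0],
    [0, 0, 0, 0, 0, 0],
  ],
)

```text
time: 61.8
ee_pos: [0.5376, 0.0063, 0.1222]
eef_rot: [-0.688, 0.726, 0.0, -0.001]
ft_force: [-0.5, -0.3, -2.5]
width: 0.0139
```

Run:
```python
from h import *
p=chest(.0005,-.15)
go([*p,.122],-93.2)
```

```text
t 61.8 pos [0.5376 0.0063 0.1222] yaw -93.0 shift mm [-46.5  -1.    0.1] |d| 47 turn [ 0.001 -0.     0.003] F [-0.5 -0.3 -2.5] w 0.0139
```

Emit:
step_arm(
  commands=[
    [-0.015, -0.001, 0, 0, 0, 0],
    [-0.015, 0, 0, 0, 0, 0],
    [-0.015, 0, 0, 0, 0, 0],
    [-0.015, 0, 0, 0, 0, 0],
    [-0.015, 0, 0, 0, 0, 0],
    [-0.015, 0, 0, 0, 0, 0],
    [0, 0, 0, 0, 0, 0],
  ],
)

```text
time: 62.5
ee_pos: [0.5434, 0.0961, 0.1221]
eef_rot: [-0.688, 0.725, 0.0, -0.001]
ft_force: [0.7, 0.0, -2.5]
width: 0.0139
```

Emit:
step_arm(
  commands=[
    [-0.015, 0, 0, 0, 0, 0],
    [-0.015, 0, 0, 0, 0, 0],
    [-0.015, 0, 0, 0, 0, 0],
    [-0.015, 0, 0, 0, 0, 0],
    [-0.015, 0, 0, 0, 0, 0],
    [-0.01, 0, 0, 0, 0, 0],
    [0, 0, 0, 0, 0, 0],
  ],
)

```text
time: 63.2
ee_pos: [0.548, 0.1808, 0.1219]
eef_rot: [-0.688, 0.726, 0.0, -0.001]
ft_force: [-0.3, -0.0, -2.6]
width: 0.014
```

Run:
```python
from h import *
p=chest(.0005,-.002)
go([*p,.122],-93.2)
```

```text
t 63.2 pos [0.548  0.1808 0.1219] yaw -93.0 shift mm [-19.7  -0.3  -0.1] |d| 20 turn [ 0.002 -0.     0.003] F [-0.3 -0.  -2.6] w 0.014
```

Move 16 mm, then creep to the stop, watching force.

Emit:
step_arm(
  commands=[
    [-0.008, 0, 0, 0, 0, 0],
    [-0.008, 0, 0, 0, 0, 0],
    [0, 0, 0, 0, 0, 0],
  ],
)

```text
time: 63.5
ee_pos: [0.549, 0.1961, 0.1219]
eef_rot: [-0.688, 0.726, 0.0, -0.001]
ft_force: [0.3, 0.7, -3.3]
width: 0.0138
```

Emit:
step_arm(
  commands=[
    [-0.0015, 0, 0, 0, 0, 0],
    [-0.0015, 0, 0, 0, 0, 0],
    [0, 0, 0, 0, 0, 0],
  ],
)

```text
time: 63.8
ee_pos: [0.5494, 0.1977, 0.1218]
eef_rot: [-0.687, 0.727, 0.0, -0.001]
ft_force: [0.2, 0.2, -2.3]
width: 0.0137
```

Emit:
step_arm(
  commands=[
    [-0.001, 0, 0, 0, 0, 0],
    [-0.001, 0, 0, 0, 0, 0],
    [0, 0, 0, 0, 0, 0],
  ],
)

```text
time: 64.1
ee_pos: [0.5495, 0.1999, 0.1218]
eef_rot: [-0.687, 0.726, 0.0, -0.001]
ft_force: [-0.4, 0.3, -2.1]
width: 0.0139
```

Emit:
step_arm(
  commands=[
    [-0.001, 0, 0, 0, 0, 0],
    [-0.001, 0, 0, 0, 0, 0],
    [0, 0, 0, 0, 0, 0],
  ],
)

```text
time: 64.4
ee_pos: [0.5495, 0.202, 0.1218]
eef_rot: [-0.687, 0.726, 0.0, -0.001]
ft_force: [-0.5, 0.9, -2.6]
width: 0.0137
```

Emit:
step_arm(
  commands=[
    [-0.001, 0, 0, 0, 0, 0],
    [-0.001, 0, 0, 0, 0, 0],
    [0, 0, 0, 0, 0, 0],
  ],
)

```text
time: 64.7
ee_pos: [0.5496, 0.204, 0.1218]
eef_rot: [-0.687, 0.726, 0.0, -0.001]
ft_force: [-0.0, -0.5, -3.4]
width: 0.0139
```

Emit:
step_arm(
  commands=[
    [-0.001, 0, 0, 0, 0, 0],
    [-0.001, 0, 0, 0, 0, 0],
    [0, 0, 0, 0, 0, 0],
  ],
)

```text
time: 65.0
ee_pos: [0.55, 0.2047, 0.1217]
eef_rot: [-0.687, 0.727, -0.0, -0.002]
ft_force: [-0.0, -5.0, -0.4]
width: 0.0137
```

Emit:
step_arm(
  commands=[
    [-0.001, 0, 0, 0, 0, 0],
    [-0.001, 0, 0, 0, 0, 0],
    [0, 0, 0, 0, 0, 0],
  ],
)

```text
time: 65.3
ee_pos: [0.5501, 0.2048, 0.1214]
eef_rot: [-0.686, 0.727, -0.001, -0.003]
ft_force: [-2.1, -11.0, 0.6]
width: 0.0139
```

The lid meets a firm stop at y=0.2048 (11 N, no further travel). I relieve the push, lower the lid onto the groove floor and release.

Emit:
step_arm(
  commands=[
    [0.002, 0, 0, 0, 0, 0],
    [0, 0, 0.0015, 0, 0, 0],
    [0, 0, 0.001, 0, 0, 0],
    [0, 0, 0, 0, 0, 0],
  ],
)

```text
time: 65.7
ee_pos: [0.5501, 0.2047, 0.1192]
eef_rot: [-0.687, 0.727, -0.0, -0.001]
ft_force: [0.5, -6.2, -1.9]
width: 0.0141
```

Emit:
step_arm(
  commands=[
    [0, 0, 0, 0, 0, 0],
    [0, 0, 0, 0, 0, 0],
    [0, 0, 0, 0, 0, 0],
    [0, 0, 0, 0, 0, 0],
    [0, 0, -0.01, 0, 0, 0],
    [0, 0, -0.03, 0, 0, 0],
    [0, 0, -0.035, 0, 0, 0],
    [0, 0, -0.035, 0, 0, 0],
    [0, 0, -0.035, 0, 0, 0],
    [0, 0, -0.035, 0, 0, 0],
  ],
  gripper=0.5,
)

```text
time: 66.7
ee_pos: [0.5498, 0.2062, 0.3018]
eef_rot: [-0.687, 0.726, -0.0, -0.001]
ft_force: [0.2, -0.5, 0.6]
width: 0.0434
```

Emit:
step_arm(
  commands=[
    [0.035, 0, -0.01, 0, 0, 0],
    [0.035, 0, -0.01, 0, 0, 0],
    [0.035, 0, 0, 0, 0, 0],
    [0.035, 0, 0, 0, 0, 0],
    [0.035, 0, 0, 0, 0, 0],
    [0.035, 0, 0, 0, 0, 0],
    [0.035, 0, 0, 0, 0, 0],
    [0.035, 0, 0, 0, 0, 0],
    [0.035, 0, 0, 0, 0, 0],
    [0.035, 0, 0, 0, 0, 0],
    [0, 0, 0, 0, 0, 0],
  ],
)

```text
time: 67.8
ee_pos: [0.5297, -0.149, 0.3201]
eef_rot: [-0.685, 0.729, -0.0, -0.002]
ft_force: [-0.2, 0.0, -0.0]
width: 0.0437
```

Run:
```python
from h import *
i=camera('top'); cv2.imwrite('pics/t5.png',i[:,:,::-1])
S=i[90:285,80:400]; cv2.imwrite('pics/t5c.png',cv2.resize(S,None,fx=2.5,fy=2.5,interpolation=cv2.INTER_CUBIC)[:,:,::-1])
s=read_state();print(s['ee_pos'],s['ft_force'])
```

```text
[ 0.53026226 -0.1458107   0.32021488] [-0.40298449  0.07008633 -0.66401085]
```

View pics/t5c.png

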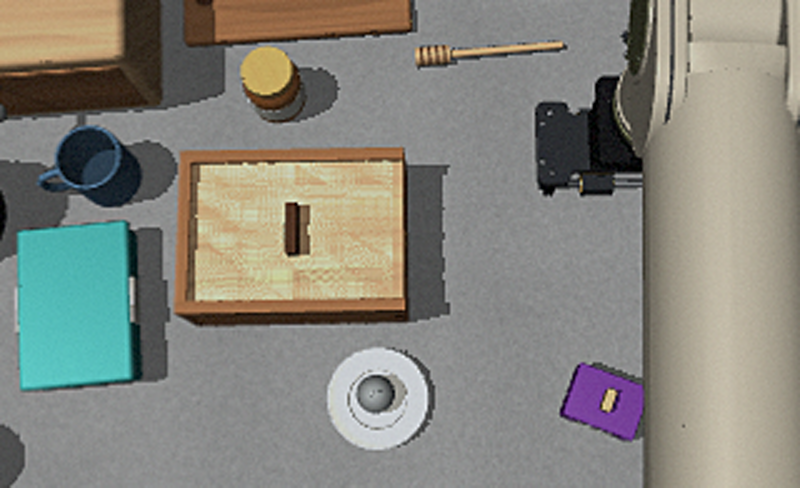

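The lid is home: flush at the open end (crop column 405), with the pull at (292,229) mid-chest and nothing else moved. I hand in.

```bash
python3 -c "
from bench import *
print(close_job())"
```

```text
the job is handed in; nothing more can be done
None
```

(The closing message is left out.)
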